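# Scoop weld balls out of the blue bottle pot

### The arm

A 6-joint arm with a two-finger parallel gripper is mounted at the origin on the work surface. World frame = base frame: x ahead of the robot, y to its left, z up, the work surface at z = 0. Lengths are in mm, angles in degrees, forces in N, time in s.
With the tool pointing down it reaches from about 300 to 850 mm from the base axis. Payload 4.2 kg.
Tool frame: the origin (TCP) lies midway between the tips of the shut fingers; the grasp point (between the pads) lies 19 mm behind it (env.grip_depth is the distance from the TCP to the grasp point, in mm); z points along the fingers, y is the line along which they close (so a half turn about z gives the same grasp; the last joint's range is limited). The gripper opens to 91 mm and grips with 3 to 60 N. Pads are 32 mm wide; open, the fingers measure 118 mm over their backs; the gripper's body (76 mm by 178 mm) begins 60 mm behind the grasp point.
Start: joints at [67.666, 18.312, 89.639, -0, 72.044, -1.146], TCP at [207.825, 536.145, 213.976] pointing down, gripper open.
Joint ranges: [-177.97, 177.97], [-48.28, 115.42], [12.27, 149.76], [-77.06, 257.06], [2.81, 150.46], [-146.56, 146.56]. Speed limits (degrees/s): [147.25, 147.25, 180, 180, 180, 180].

### API

Orientations are given as [roll, pitch, yaw] about the fixed x, y, z axes, in that order (R = Rz(yaw) Ry(pitch) Rx(roll)).
In Python, from workcell import env, eyes gives the robot as it stands.
- The arm moves only by the tool send_rows, never from a script. Its argument "motion" is a list of rows, each a list of 7 numbers: the shift along the world's x, y, z normalised to -1 to 1, where 1 is 0.5 m, then the turn, a rotation vector about the world's x, y, z normalised to -1 to 1, where 1 is 60 degrees, then the opening, from -1 (shut) to 1 (fully open). A call has 1 to 20 rows; each row is the pose to reach, as a shift and turn from the pose commanded when the call began; what a row does not reach only later rows make up. A row lasts 1/8 s, in which the tool goes at most 62.5 mm and 10.7 degrees, less where a joint would pass 70% of its speed; a pose out of reach is approached as far as the arm can. A call with a number of a shift or a turn outside -1 to 1 is refused whole. A call with a gripper value outside its range is refused whole. The fingers move at their own pace and stop on an object; "squeeze" is the grip in N (left out, the last holds). Time passes only in rows, so rows that repeat a pose let the fingers close. It gives the time, the measured TCP pose, the force, the opening and the grip force at its end, in the units of the state.
- env.state(): the state, without advancing time (a new reading comes with each control period).
- eyes.grab_frame(name): name is "scene" or "top" or "wrist"; returns a dict with "pixels" (384x512x3 uint8, red, green, blue), "depth" (384x512 float32, mm along the optical axis (not along the pixel's ray), 0 where there is no reading), "fx", "fy", "cx", "cy" (pixels), "R" (3x3) and "t" (3): a world point X has camera coordinates R X + t; the wrist camera has in their place "T_tool_cam" (4x4, takes a point from camera to tool coordinates, whose origin is the TCP and whose axes are the flange's). Camera axes: x right, y down, z forward; pixel columns grow to the right and rows downward; lengths in mm; the calibration is good to about 2 mm. A picture is of the moment at which its call begins: read the wrist's pose just before it.
- env.job_done(): hands the job in; it is judged then, once.
The state is a dict: "time_s": time; "qpos": joint angles; "qvel": joint speeds; "effort": joint torques, N m; "ee_pos": TCP position; "ee_rot": TCP orientation; "force": force on the tool from outside, world axes, zero at the start; "torque": the same for the moment, N m; "gripper_width": finger opening in mm; "gripper_force": force on a finger pad.
Only numpy, scipy, OpenCV 4.12 (cv2) and the standard library are available. Lean on these libraries where they do the work, as an engineer would, in place of code of your own. Each camera call takes 0.05 s, during which the arm holds its last target. There are 200 camera calls.

### The job

Take the orange-handled scoop, dip it nose-down through the mouth of the blue pot, load at least three of the steel balls, right it and lift them out in the scoop, then tip them gently, from low down, into the round magnetic dish. Leave every ball either in the dish or in the blue pot, and stand the scoop back upright on its green mat. Do not touch the balls with the gripper, and leave the other things on the bench where they are.

Things in the scene. Friction and masses are not known exactly. Their poses are not given: they have to be found in the camera images.
- scoop_grip (a point): Middle of the orange grip of the scoop, a loose steel dipper (0.2 to 0.33 kg) standing upright on the green mat, 196 mm high. The point is on the handle's axis, 172 mm above the flat sole. The grip (144 to 196 mm up) is 20 mm wide in x, 14 mm thick in y; the bar below it 16 by 8 mm. z runs up the handle, x from handle to nose. At the start the nose points back to world -x, within 80 degrees.
- scoop_bowl (a point): Middle of the scoop's bowl, on its 2 mm floor, 35 mm along x from the handle's axis; axes as the grip's. The bowl, square to the handle, is a trough: flat 30 mm wide sole, canted strips rising 5.5 mm to the sides, 60 mm wide over all, 56 inside; back wall 8 to 10 mm from the axis; sides 27 mm high at the back, falling to 12 mm at x = 55 mm; front open. The sole reaches from x = -8 to 62 mm.
- scoop_nose (a point): Middle of the scoop's straight, bevelled front edge, 62 mm along x from the handle's axis and 1 mm above the sole; axes as the grip's. If the nose is pushed with more than a few newtons the handle can turn a few degrees between the fingers.
- ball_pot: The blue pot, fixed: the cut-off end of a small gas bottle, 180 mm across, 127 mm high, 4 mm wall. Origin: bench level on its vertical axis; its yaw means nothing. The mouth is round, 100 mm across inside and 113 mm over its steel lip, 119 to 127 mm high; below it the inside widens over a sloping shoulder to 172 mm across between 65 and 93 mm height.
- pot_floor (a point): Middle of the blue pot's dished floor, on the pot's axis, 10 mm above the bench. Inside, the floor is flat to 20 mm from the axis and then rises ever more steeply: 15 mm above the bench at 40 mm from the axis, 28 mm at 60 mm, 65 mm at 86 mm, where it meets the upright wall.
- ball_1: A solid steel ball 18 mm across, 24 g (origin at its centre; its axes mean nothing). The four balls lie close together in the middle of the blue pot's floor and roll on slopes steeper than about 13 degrees.
- ball_2: A solid steel ball 18 mm across, 24 g (origin at its centre; its axes mean nothing). The four balls lie close together in the middle of the blue pot's floor and roll on slopes steeper than about 13 degrees.
- ball_3: A solid steel ball 18 mm across, 24 g (origin at its centre; its axes mean nothing). The four balls lie close together in the middle of the blue pot's floor and roll on slopes steeper than about 13 degrees.
- ball_4: A solid steel ball 18 mm across, 24 g (origin at its centre; its axes mean nothing). The four balls lie close together in the middle of the blue pot's floor and roll on slopes steeper than about 13 degrees.
- nut_pot: A red pot of the same shape and size, fixed, filled with hexagon nuts to 85 mm height: not wanted. Origin: bench level on its axis.
- dish: The magnetic parts dish, fixed: bright, round, open, 154 mm across and 38 mm high, with a flat inner floor of 115 mm diameter 11 mm above the bench and flared sides. Origin: bench level on its axis.
- mat: The scoop's green rubber mat, fixed, 130 mm square and 4 mm thick. Origin: bench level at its centre, x and y along its edges.
- spray_mid (a point): A loose yellow spray can with a black cap, standing, 65 mm across and 190 mm high; the point is 95 mm up its axis. Not wanted: leave it standing.
- gel_tin: A loose white jar with a blue cap, 54 mm across, 55 mm high, origin at its base. Leave it alone.
- tip_tin: A loose brass tin, 52 mm across, 50 mm high, origin at its base. Leave it alone.
- magnet: A loose red and steel welding magnet, a flat triangle about 100 by 65 mm, 20 mm high. Leave it alone.
- tube: A loose offcut of 40 mm square steel tube, 110 mm long, lying. Leave it alone.
- chip_hammer: A loose chipping hammer, 200 mm long and 160 mm over its head, lying near the robot on its right. Leave it alone.
- wire_brush: A loose wire brush, 260 mm long, lying beyond the other things. Leave it alone.
- pliers: Loose locking C-clamp pliers, 220 mm long, lying near the robot on its left. Leave them alone.
Things that resemble listed ones, but are neither listed nor needed, are in the scene too. Leave any purple look-alike of the part that bears scoop_grip alone.

How it is judged:
By the outcome, as a careful person would: the job done as asked, in the order asked, and still so for the second after the job is handed in, with the robot touching nothing.
It also fails if it takes over 72 s, if anything falls off the work surface, if the arm or the gripper's body presses on something with over 40 N, if the wrist force passes 120 N, or if a joint passes its speed limit or range.

## Working session

There is one attempt and no reset: what is moved stays moved. The work goes in short steps, Python scripts to look and compute and a tool call to move; the robot and the scene stay as the last step left them, time stands still between calls to the robot, and variables do not carry over. Pictures are saved under pics/ and viewed, at most 10 in all, crops included, and the job is handed in when it is done.

Besides the shell and the picture viewer there is one more tool, called after "Emit:" as name(argument=value, ...), one argument or row to a line, values as JSON. send_rows: Moves the arm, as the interface text tells. Its arguments: {"type":"object","properties":{"motion":{"type":"array"},"squeeze":{"type":"number"}},"required":["motion"]}

```bash
mkdir -p pics; ls
cat > h.py <<'E'
import numpy as np, cv2
from workcell import env, eyes
def grab(n):
    s=env.state(); f=eyes.grab_frame(n); np.savez(f'pics/{n}.npz',**{k:np.array(v) for k,v in f.items()}, ee_pos=s['ee_pos'],ee_rot=s['ee_rot'])
    return f
def save(n,img): cv2.imwrite(f'pics/{n}.png',img[:,:,::-1])
def world(f,u,v,d=None):
    d=f['depth'][int(v),int(u)] if d is None else d
    c=np.array([(u-f['cx'])/f['fx']*d,(v-f['cy'])/f['fy']*d,d])
    return f['R'].T@(c-f['t'])
def cloud(f):
    d=f['depth']; v,u=np.mgrid[:d.shape[0],:d.shape[1]]
    c=np.stack([(u-f['cx'])/f['fx']*d,(v-f['cy'])/f['fy']*d,d],-1)
    return (c-f['t'])@f['R']
E
python3 - <<'E'
from h import *
print(env.state())
f=grab('top'); g=grab('scene')
for n,x in(('top',f),('scene',g)):
    print(n,x['fx'],x['cx'],x['cy'],x['R'],x['t'])
    save(n+'0',cv2.resize(x['pixels'],(800,600),interpolation=cv2.INTER_CUBIC))
E
```

```text
pics
{'time_s': 0.0, 'qpos': array([ 6.76655852e+01,  1.83531655e+01,  8.97091505e+01,  3.85180503e-04,
        7.20426726e+01, -1.14329943e+00]), 'qvel': array([ 0.00717859, -0.05075963, -0.02669254,  0.10036815,  0.06475213,
        0.08554949]), 'effort': array([-1.78258699e-03, -4.12461197e+01, -2.31968951e+01,  7.25391484e-02,
        4.56801255e-02, -1.19858910e-04]), 'ee_pos': array([207.62577654, 535.6469608 , 213.08640339]), 'ee_rot': array([-1.79895040e+02, -2.46096361e-03,  1.58808763e+02]), 'force': array([ 0.03319599, -0.60461628, -0.06287785]), 'torque': array([-0.02659327, -0.00348546, -0.02572138]), 'gripper_force': 0.0, 'gripper_width': 91.38276960053969}
top 430.71275801295906 248.36728367458525 186.0465865372446 [[ 0.02570747 -0.99932569 -0.02621606]
 [-0.99917986 -0.02486534 -0.03195819]
 [ 0.03128477  0.02701612 -0.99914533]] [  42.5351303   511.0888228  1288.44458751]
scene 410.5448692838688 255.0128331566421 191.29259951631443 [[-0.37432359  0.92711445 -0.01845667]
 [ 0.65580738  0.25060642 -0.71211874]
 [-0.65559021 -0.27866687 -0.7018164 ]] [ 152.97859037 -265.98990495 1777.41305567]
```

View pics/top0.png

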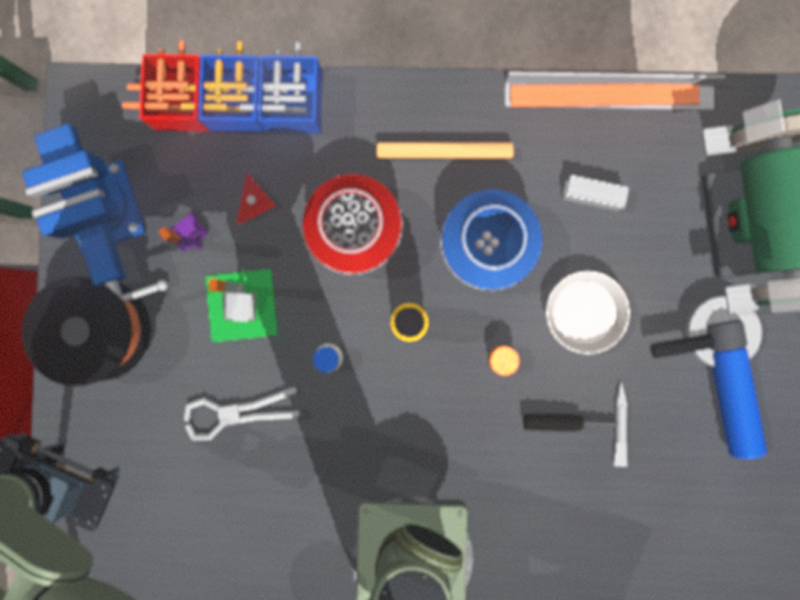

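View pics/scene0.png

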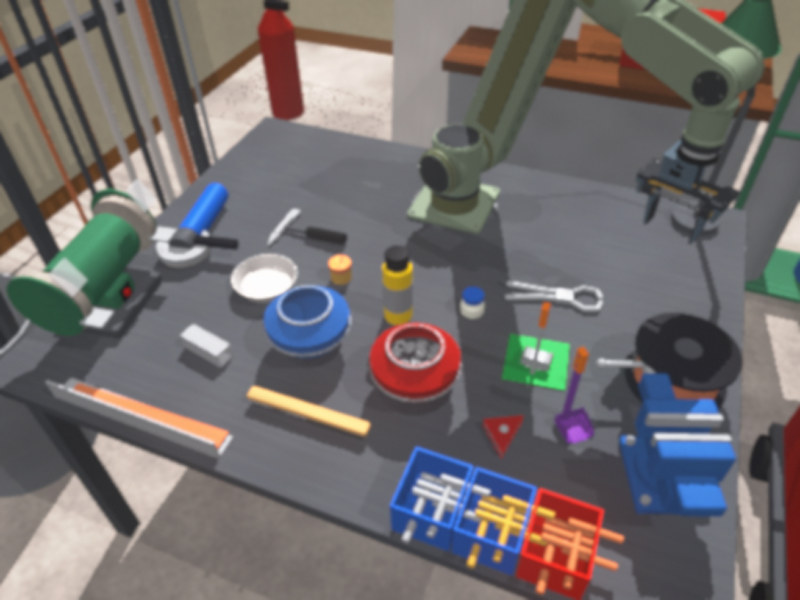

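The top view (800 px scale) shows the blue pot at (491,240) with its balls near (487,243). The red pot is at (352,223), the dish at (588,312), and the mat at (241,306). The scoop grip is at (215,284) with its bowl at (240,306), and the spray can is at (409,322). The purple look-alike is at (185,232), near the mat.

Run:
```python
from h import *
from scipy.optimize import least_squares
f=dict(np.load('pics/top.npz')); g=dict(np.load('pics/scene.npz'))
W=cloud(f);G=cloud(g); k=512/800
def near(c,r,zl,zh,Ws=(W,)):
    P=np.concatenate([w.reshape(-1,3) for w in Ws]); m=(np.hypot(*(P[:,:2]-c).T)<r)&(P[:,2]>zl)&(P[:,2]<zh); return P[m]
def circ(P,r=None):
    fn=(lambda p:np.hypot(*(P[:,:2]-p[:2]).T)-p[2]) if r is None else (lambda p:np.hypot(*(P[:,:2]-p[:2]).T)-r)
    s=least_squares(fn,[*P[:,:2].mean(0),50][:3 if r is None else 2],loss='soft_l1'); return s.x.round(1),np.abs(s.fun).mean().round(2),len(P)
c={n:world(f,u*k,v*k) for n,(u,v) in dict(pot=(491,240),red=(352,223),dish=(588,312),mat=(260,330),grip=(215,284),bowl=(240,306),spray=(409,322),gel=(327,357),tip=(504,361),tube=(597,191),mag=(254,200),purp=(185,232)).items()}
for n in c: print(n,c[n].round(1))
for n in('pot','red'):
  for nm,Ws in(('top',(W,)),('sc',(G,))):
    P=near(c[n][:2],75,119,135,Ws); print(n,nm,circ(P),P[:,2].max())
for nm,Ws in(('top',(W,)),('sc',(G,))):
    P=near(c['dish'][:2],90,33,44,Ws); print('dish',nm,circ(P))
# mat by green colour
for nm,w,x in(('top',W,f),('sc',G,g)):
    h=cv2.cvtColor(x['pixels'],cv2.COLOR_RGB2HSV); P=w[(h[...,0]>45)&(h[...,0]<75)&(h[...,1]>150)&(w[...,2]<15)&(np.hypot(w[...,0]-c['mat'][0],w[...,1]-c['mat'][1])<150)]
    print('mat',nm,cv2.minAreaRect(P[:,:2].astype(np.float32)),P[:,2].mean())
    m=(h[...,0]>5)&(h[...,0]<20)&(h[...,1]>150)&(np.hypot(w[...,0]-c['mat'][0],w[...,1]-c['mat'][1])<130)&(w[...,2]>130)
    P=w[m]; print('grip',nm,len(P),np.median(P,0),P.min(0),P.max(0), cv2.minAreaRect(P[:,:2].astype(np.float32)))
    if nm=='sc' or 1:
      for p in P: print(p.round(0),end=' ') if nm=='top' else None
    P=w[(np.hypot(w[...,0]-c['bowl'][0],w[...,1]-c['bowl'][1])<60)&(w[...,2]>9)&(w[...,2]<45)&(h[...,1]<90)]
    print('bowl',nm,len(P),P.mean(0),cv2.minAreaRect(P[:,:2].astype(np.float32)))
# crop pictures
a=cv2.resize(f['pixels'][165:225,125:185],(400,400),interpolation=cv2.INTER_CUBIC)
b=cv2.resize(g['pixels'][185:255,310:380],(400,400),interpolation=cv2.INTER_CUBIC)
save('crop1',np.hstack([a,b]))
P=near(c['pot'][:2],55,5,60); print('inside',len(P),P[:,2].min())
for p in P[P[:,2]>18]: 
  if np.hypot(*(p[:2]-c['pot'][:2]))<40: print(p.round(0),end='')
```

```text
pot [ 611.9 -139.6   13.1]
red [629.7 122.6  81.6]
dish [ 478.7 -328.1    6.9]
mat [427.6 301.9   5.1]
grip [507.9 337.7 197.4]
bowl [473.1 342.1   6.4]
spray [453.3  14.6 190.4]
gel [382.1 165.1  49.8]
tip [ 383.4 -164.4   45.1]
tube [ 704.9 -331.2   43.7]
mag [677.8 317.9  21.9]
purp [614.9 455.7   3.8]
pot top (array([ 603.8, -130.2,   53.5]), np.float64(1.9), 320) 132.7859260254117
pot sc (array([ 606.7, -126.5,   52.9]), np.float64(1.92), 197) 129.52559634180156
red top (array([626.9, 122.6,  53.4]), np.float64(1.81), 307) 133.63412762868867
red sc (array([629.7, 126.6,  52.9]), np.float64(1.78), 228) 129.20398066272102
dish top (array([ 477.5, -318.1,   73.6]), np.float64(1.54), 296)
dish sc (array([ 479.3, -314.3,   74.1]), np.float64(2.08), 108)
mat top ((475.9840393066406, 342.0219421386719), (126.92354583740234, 125.90275573730469), 6.911015033721924) 3.973976581419915
grip top 56 [507.07985341 336.49320505 197.99341023] [499.23764541 333.69136712 164.1782311 ] [514.97730868 347.07943513 204.11606581] ((507.1172180175781, 340.3753356933594), (13.276745796203613, 15.82503604
[... 4446 characters left out ...]
97. -123.   21.][ 597. -129.   23.][ 597. -132.   23.][ 597. -135.   24.][ 598. -141.   21.][ 598. -144.   22.][ 598. -147.   24.][ 599. -171.   19.][ 599. -177.   20.][ 594. -115.   20.][ 595. -121.   20.][ 595. -126.   20.][ 594. -129.   25.][ 595. -132.   23.][ 594. -134.   30.][ 595. -138.   23.][ 591. -126.   28.][ 591. -129.   27.][ 591. -132.   27.][ 591. -134.   29.][ 591. -138.   26.][ 593. -174.   21.][ 588. -126.   25.][ 588. -129.   29.][ 588. -131.   30.][ 588. -135.   26.][ 589. -138.   25.][ 585. -126.   23.][ 585. -129.   29.][ 585. -132.   25.][ 585. -135.   27.][ 585. -138.   27.][ 587. -160.   18.][ 587. -168.   19.][ 583. -130.   18.][ 583. -132.   24.][ 583. -135.   23.]
```

View pics/crop1.png

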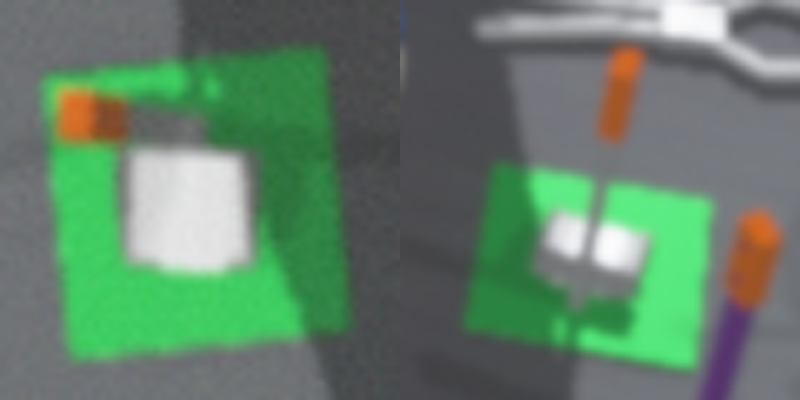

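The crop shows the scoop's nose pointing nearly straight to world -x, with the handle near (509,342). I'll move above it and check with the wrist camera.

Emit:
send_rows(
  motion=[
    [0.0,0.0,0.12,0,0,0.05,1],
    [0.1,-0.06,0.13,0,0,0.15,1],
    [0.2,-0.13,0.13,0,0,0.25,1],
    [0.3,-0.19,0.13,0,0,0.35,1],
    [0.4,-0.26,0.13,0,0,0.4,1],
    [0.5,-0.32,0.13,0,0,0.4,1],
    [0.602,-0.388,0.13,0,0,0.4,1],
    [0.602,-0.388,0.13,0,0,0.4,1],
    [0.602,-0.388,0.13,0,0,0.4,1],
    [0.602,-0.388,0.13,0,0,0.4,1],
  ],
)

```text
time_s: 1.35
ee_pos: [507.6, 343.0, 279.0]
ee_rot: [180.0, -0.0, -177.1]
force: [-0.1, 0.2, -0.5]
gripper_width: 91.6
gripper_force: 0.0
```

```bash
cat >> h.py <<'E'
from scipy.spatial.transform import Rotation as Ro
def wcloud(f):
    s=np.load('pics/wrist.npz'); T=np.eye(4); T[:3,:3]=Ro.from_euler('xyz',s['ee_rot'],degrees=True).as_matrix(); T[:3,3]=s['ee_pos']
    M=T@f['T_tool_cam']; g=dict(f); g['R']=M[:3,:3].T; g['t']=-M[:3,:3].T@M[:3,3]; return g,cloud(g)
E
python3 - <<'E'
from h import *
f=grab('wrist'); s=env.state(); print(s['time_s'],s['ee_pos'],s['ee_rot'],s['qpos'].round(1),s['gripper_width'])
g,W=wcloud(f); print(f['T_tool_cam'].round(3)); save('w1',f['pixels'])
P=W[...,:3]; h=cv2.cvtColor(f['pixels'],cv2.COLOR_RGB2HSV)
near=np.hypot(P[...,0]-509,P[...,1]-342)<110
m=near&(h[...,0]>5)&(h[...,0]<20)&(h[...,1]>150)
Q=P[m]; t=Q[Q[:,2]>193]; print('grip top',len(t),t.mean(0),cv2.minAreaRect(t[:,:2].astype(np.float32)))
Q=P[near&(h[...,1]<90)&(P[...,2]>6)&(P[...,2]<45)]; print('bowl',len(Q),cv2.minAreaRect(Q[:,:2].astype(np.float32)))
Q=P[near&(h[...,0]>45)&(h[...,0]<75)&(h[...,1]>150)&(P[...,2]<12)]; print('mat',len(Q),Q[:,2].mean(),cv2.minAreaRect(Q[:,:2].astype(np.float32)))
E
```

```text
1.4 [507.61785184 343.13246867 279.11760773] [ 1.79985228e+02 -1.22917542e-02 -1.77070323e+02] [ 33.   20.   77.7   0.   82.2 -60. ] 91.10256199744379
[[-1.00000e-03 -9.70000e-01 -2.42000e-01  6.73250e+01]
 [ 1.00000e+00 -2.00000e-03  1.00000e-03  1.58000e-01]
 [-2.00000e-03 -2.42000e-01  9.70000e-01 -1.70577e+02]
 [ 0.00000e+00  0.00000e+00  0.00000e+00  1.00000e+00]]
grip top 112 [509.28054708 352.49774118 221.77026636] ((522.4630126953125, 365.7593994140625), (166.86572265625, 41.86063003540039), 31.690786361694336)
bowl 1424 ((474.9530029296875, 343.8583984375), (59.16774368286133, 59.46232986450195), 1.3197156190872192)
mat 6795 3.8313947599602307 ((475.133544921875, 343.46990966796875), (128.5857391357422, 128.76214599609375), 7.39680814743042)
```

View pics/w1.png

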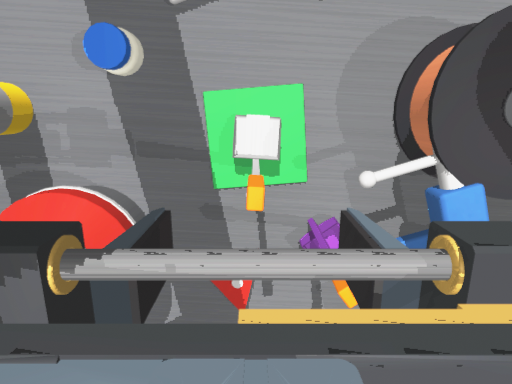

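Run:
```python
from h import *
f=dict(np.load('pics/wrist.npz')); g,W=wcloud(f)
for v in range(176,214,3): print(v,[tuple(W[v,u].round(0)) for u in (248,256,264)],f['pixels'][v,256])
h=cv2.cvtColor(f['pixels'],cv2.COLOR_RGB2HSV)
m=np.zeros(h.shape[:2],bool); m[170:216,238:275]=True
m&=(h[...,0]>5)&(h[...,0]<25)&(h[...,1]>150)&(W[...,2]>193)&(W[...,2]<206)
Q=W[m];print(len(Q),Q.mean(0),cv2.minAreaRect(Q[:,:2].astype(np.float32)))
```

```text
176 [(np.float64(527.0), np.float64(335.0), np.float64(5.0)), (np.float64(497.0), np.float64(344.0), np.float64(158.0)), (np.float64(526.0), np.float64(357.0), np.float64(3.0))] [246 149  41]
179 [(np.float64(499.0), np.float64(337.0), np.float64(164.0)), (np.float64(497.0), np.float64(344.0), np.float64(171.0)), (np.float64(530.0), np.float64(357.0), np.float64(4.0))] [246 151  42]
182 [(np.float64(498.0), np.float64(337.0), np.float64(180.0)), (np.float64(497.0), np.float64(344.0), np.float64(182.0)), (np.float64(534.0), np.float64(357.0), np.float64(4.0))] [246 151  42]
185 [(np.float64(498.0), np.float64(337.0), np.float64(193.0)), (np.float64(497.0), np.float64(344.0), np.float64(196.0)), (np.float64(498.0), np.float64(350.0), np.float64(187.0))] [246 151  40]
188 [(np.float64(498.0), np.float64(337.0), np.float64(201.0)), (np.float64(498.0), np.float64(344.0), np.float64(199.0)), (np.float64(498.0), np.float64(350.0), np.float64(198.0))] [247 214  55]
191 [(np.float64(501.0), np.float64(338.0), np.float64(201.0)), (np.float64(440.0), np.float64(340.0), np.float64(450.0)), (np.f
[... 876 characters left out ...]
np.float64(338.0), np.float64(199.0)), (np.float64(513.0), np.float64(344.0), np.float64(199.0)), (np.float64(570.0), np.float64(359.0), np.float64(0.0))] [247 207  52]
209 [(np.float64(516.0), np.float64(338.0), np.float64(199.0)), (np.float64(515.0), np.float64(344.0), np.float64(199.0)), (np.float64(574.0), np.float64(359.0), np.float64(1.0))] [247 200  49]
212 [(np.float64(580.0), np.float64(337.0), np.float64(-1.0)), (np.float64(580.0), np.float64(348.0), np.float64(-1.0)), (np.float64(579.0), np.float64(360.0), np.float64(-0.0))] [86 87 88]
259 [507.67242973 343.96667979 199.12945547] ((506.60052490234375, 343.2678527832031), (13.537948608398438, 19.786937713623047), 89.48797607421875)
```

The wrist view shows the grip top at (256,200), i.e. world (507,343.5), with yaw about 181°. The bowl is clear ahead of it. Now I'll descend and grip.

Emit:
send_rows(
  motion=[
    [-0.001,0.001,-0.06,0,0,-0.03,1],
    [-0.001,0.001,-0.14,0,0,-0.03,1],
    [-0.001,0.001,-0.21,0,0,-0.03,1],
    [-0.001,0.001,-0.244,0,0,-0.03,1],
    [-0.001,0.001,-0.244,0,0,-0.03,1],
    [-0.001,0.001,-0.244,0,0,-0.03,0],
    [-0.001,0.001,-0.244,0,0,-0.03,-0.6],
    [-0.001,0.001,-0.244,0,0,-0.03,-0.8],
    [-0.001,0.001,-0.244,0,0,-0.03,-1],
    [-0.001,0.001,-0.244,0,0,-0.03,-1],
    [-0.001,0.001,-0.244,0,0,-0.03,-1],
    [-0.001,0.001,-0.244,0,0,-0.03,-1],
  ],
  squeeze=60,
)

```text
time_s: 2.9
ee_pos: [508.3, 342.6, 156.9]
ee_rot: [180.0, -0.0, -179.0]
force: [-0.1, -0.5, 0.7]
gripper_width: 23.9
gripper_force: 0.0
```

Emit:
send_rows(
  motion=[
    [0,0,0,0,0,0,-1],
    [0,0,0,0,0,0,-1],
    [0,0,0,0,0,0,-1],
    [0,0,0,0,0,0,-1],
    [0,0,0.02,0,0,0,-1],
    [0,0,0.06,0,0,0,-1],
    [0,0,0.12,0,0,0,-1],
    [0,0,0.2,0,0,0,-1],
    [0,0,0.3,0,0,0,-1],
    [0,0,0.36,0,0,0,-1],
    [0,0,0.4,0,0,0,-1],
    [0,0,0.4,0,0,0,-1],
  ],
)

```text
time_s: 4.4
ee_pos: [508.7, 342.9, 358.9]
ee_rot: [179.9, 0.2, -179.0]
force: [-0.6, 0.1, -3.8]
gripper_width: 13.6
gripper_force: 60.0
```

Emit:
send_rows(
  motion=[
    [0.02,-0.05,0,0,0,0,-1],
    [0.06,-0.14,0,0,0,-0.02,-1],
    [0.1,-0.24,0,0,0,-0.05,-1],
    [0.14,-0.34,0,0,0,-0.08,-1],
    [0.18,-0.44,0,0,0,-0.1,-1],
    [0.22,-0.54,0,0,0,-0.12,-1],
    [0.26,-0.64,0,0,0,-0.15,-1],
    [0.3,-0.74,0,0,0,-0.18,-1],
    [0.33,-0.84,0,0,0,-0.2,-1],
    [0.36,-0.92,0,0,0,-0.21,-1],
    [0.39,-0.98,0,0,0,-0.217,-1],
    [0.39,-0.984,0,0,0,-0.217,-1],
    [0.39,-0.984,0,0,0,-0.217,-1],
    [0.39,-0.984,0,0,0,-0.217,-1],
  ],
)

```text
time_s: 6.15
ee_pos: [703.0, -148.1, 357.0]
ee_rot: [180.0, -0.0, 168.1]
force: [-0.0, 0.8, -2.5]
gripper_width: 13.5
gripper_force: 60.0
```

Run:
```python
from h import *
from scipy.optimize import least_squares
f=grab('wrist'); s=env.state(); print(s['time_s'],s['ee_pos'],s['ee_rot'],s['qpos'].round(1),s['gripper_width'])
g,W=wcloud(f); save('w2',f['pixels'])
P=W.reshape(-1,3); 
P=P[(np.hypot(P[:,0]-605,P[:,1]+128)<75)&(P[:,2]>119)&(P[:,2]<133)]
r=least_squares(lambda p:np.hypot(*(P[:,:2]-p[:2]).T)-p[2],[605,-128,53],loss='soft_l1');print('pot',r.x,len(P),P[:,2].max())
# scoop in tool frame
T=Ro.from_euler('xyz',s['ee_rot'],degrees=True); Q=(W.reshape(-1,3)-s['ee_pos'])@T.as_matrix()
h=cv2.cvtColor(f['pixels'],cv2.COLOR_RGB2HSV)[...,1].ravel()
B=Q[(Q[:,0]>-20)&(Q[:,0]<90)&(abs(Q[:,1])<45)&(Q[:,2]>100)&(Q[:,2]<165)]
print('scoop',len(B),B.min(0),B.max(0)); rct=cv2.minAreaRect(B[:,:2].astype(np.float32)); print(rct)
fl=B[(abs(B[:,1])<13)&(B[:,0]>15)&(B[:,0]<60)&(B[:,2]>142)]; A=np.c_[fl[:,:2],np.ones(len(fl))]; print('floor plane',len(fl),np.linalg.lstsq(A,fl[:,2],rcond=None)[0])
fx=B[(B[:,2]>148)]; print('nose x max',np.percentile(fx[:,0],[95,99,100]), np.percentile(B[:,1],[1,50,99]))
```

```text
6.2 [ 703.01219924 -148.09453386  357.3101489 ] [1.79976573e+02 1.20281938e-03 1.68072717e+02] [-12.8  30.8  49.7   0.   99.5 -90.9] 13.70852090111004
pot [ 605.44842989 -128.40661066   52.88903436] 1334 129.75014159813858
scoop 4012 [  8.22102766 -29.02292522 100.5358027 ] [ 62.82928124  31.04275089 154.98102002]
((35.51689910888672, 0.9842185974121094), (54.602867126464844, 60.0572395324707), 0.07792706042528152)
floor plane 1255 [3.12031057e-03 4.92659724e-03 1.51336608e+02]
nose x max [60.94259459 62.7766581  62.82928124] [-28.39437621   1.33709342  30.27532671]
```

View pics/w2.png

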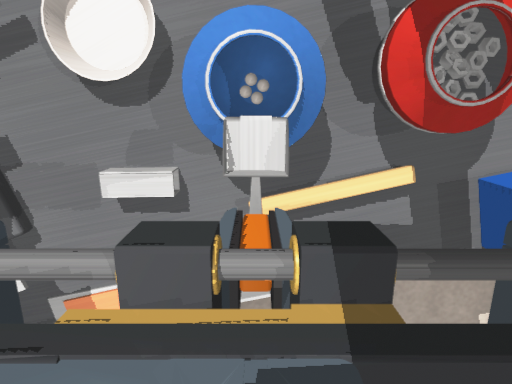

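The wrist view shows the pot mouth at (254,80) with four balls around (254,88). The scoop is held square in the pads, with its bowl at (257,145). Next I'll plan the dip.

```bash
cat > plan.py <<'E'
from h import *
from scipy.interpolate import PchipInterpolator
fl=PchipInterpolator([0,20,40,60,86],[10,10,15,28,65])
rr=np.linspace(0,86,60)
half=[(r,float(fl(r))) for r in rr]+[(86,93),(50,119),(50,127),(56.5,127),(90,93),(90,0),(400,0),(400,900)]
poly=np.array(half+[(-r,z) for r,z in half[::-1]],np.float32)
pts=[]
for x in np.linspace(-8,62,15):
    hs=27 if x<10 else np.interp(x,[10,55,62],[27,12,10])
    for y in (-15,0,15): pts.append((x,y,0))
    for y in (-30,30): pts+=[(x,y,5.5),(x,y,hs)]
for y in(-20,0,20): pts.append((-8,y,27))
BOWL=np.array(pts,float)
pts=[(x,y,h) for x in(-8,8) for y in(-4,4) for h in np.linspace(27,144,25)]+[(x,y,h) for x in(-18,18) for y in(-30,30) for h in np.linspace(150,230,8)]+[(x,y,h) for x in(-38,38) for y in(-89,0,89) for h in (230,260)]
REST=np.array(pts,float)
def tf(P,u0,z0,th):
    t=np.radians(th); return np.c_[u0+P[:,0]*np.cos(t)+P[:,2]*np.sin(t),P[:,1],z0-P[:,0]*np.sin(t)+P[:,2]*np.cos(t)]
def clr(P,u0,z0,th):
    Q=tf(P,u0,z0,th); return min(cv2.pointPolygonTest(poly,(float(np.hypot(a,b)),float(c)),True) for a,b,c in Q)
def both(u0,z0,th): return clr(BOWL,u0,z0,th),clr(REST,u0,z0,th)
def from_nose(n,zn,th):
    t=np.radians(th); return n-62*np.cos(t)-np.sin(t), zn+62*np.sin(t)-np.cos(t)
E
python3 - <<'E'
from plan import *
print('sweep: n, th, best zn for bowl clr>=1')
for n in range(-36,66,6):
    out=[]
    for th in range(55,-31,-5):
        for zn in np.arange(10,50,.5):
            u,z=from_nose(n,zn,th); b=clr(BOWL,u,z,th)
            if b>=.8:
                r=clr(REST,u,z,th); out.append((th,zn-float(fl(abs(n))),round(r)))
                break
    print(n,' '.join(f'{a}:{d:.1f}/{r}' for a,d,r in out if d<9))
print('insert')
for z0 in range(140,40,-10):
    print(z0,end=' ')
    for th in (30,35,40,45,50,55):
        best=max(((min(both(u,z0,th)),u) for u in range(-90,11,2))); print(th,round(best[0],1),best[1],end=' | ')
    print()
f=dict(np.load('pics/wrist.npz')); g,W=wcloud(f)
for u,v in((251,79),(263,86),(246,91),(257,98)):
    p=W[v,u]-[605.4,-128.4,0]; d=np.array([-.978,.208]); print('ball u,w',p[:2]@d, p[:2]@[.208,.978],p[2])
E
```

```text
sweep: n, th, best zn for bowl clr>=1
-36 55:2.9/13 50:2.9/17
-30 55:2.9/8 50:2.9/18 45:2.9/18
-24 55:2.7/4 50:2.7/14 45:2.7/23 40:2.7/18
-18 55:2.0/0 50:2.0/10 45:2.0/21 40:2.0/23 35:2.5/17
-12 55:1.5/-3 50:1.5/6 45:2.0/16 40:2.0/27 35:2.0/22 30:3.5/16
-6 55:1.5/-4 50:1.5/2 45:2.0/12 40:2.0/23 35:2.0/27 30:2.0/21 25:4.0/14
0 55:1.5/-4 50:1.5/-1 45:2.0/8 40:2.0/18 35:2.0/29 30:2.0/27 25:2.0/20 20:5.0/12
6 55:1.5/-3 50:1.5/-4 45:2.0/4 40:2.0/14 35:2.0/24 30:2.0/32 25:2.0/26 20:2.0/19 15:6.0/11
12 55:1.5/-2 50:1.5/-5 45:2.0/0 40:2.0/9 35:2.0/19 30:2.0/29 25:2.0/31 20:2.0/25 15:2.0/17 10:7.5/8
18 55:2.5/-3 50:2.0/-4 45:2.0/-3 40:2.0/4 35:2.0/14 30:2.0/24 25:2.0/34 20:2.0/30 15:2.0/23 10:2.5/15
24 55:3.7/-3 50:3.2/-4 45:2.7/-4 40:2.7/1 35:2.7/10 30:2.7/19 25:2.7/29 20:2.7/35 15:2.7/29 10:2.7/21 5:4.7/13
30 55:4.4/-3 50:3.9/-4 45:3.4/-4 40:2.9/-2 35:2.9/6 30:2.9/15 25:2.9/24 20:2.9/34 15:2.9/34 10:2.9/27 5:3.4/19 0:6.4/10
36 55:4.9/-4 50:4.4/-2 45:4.4/-2 40:3.9/-3 35:3.4/2 30:2.9/11 25:2.9/20 20:2.9/29 15:2.9/38 10:2.9/32 5:2.9/24 0:2.9/16 -5:8.4/7
42 55:6.7/-3 50:6.2/-3 45:5.7/-4 40:5.2/
[... 938 characters left out ...]
 | 
90 30 20.0 -8 | 35 20.0 -12 | 40 19.5 -18 | 45 18.2 -24 | 50 16.3 -32 | 55 13.3 -42 | 
80 30 22.4 -14 | 35 21.8 -20 | 40 20.4 -28 | 45 18.9 -36 | 50 16.8 -46 | 55 14.2 -56 | 
70 30 24.5 -30 | 35 23.7 -36 | 40 20.1 -36 | 45 16.2 -42 | 50 12.5 -50 | 55 7.7 -60 | 
60 30 19.0 -44 | 35 14.4 -40 | 40 10.1 -36 | 45 6.2 -38 | 50 2.5 -46 | 55 -1.3 -56 | 
50 30 9.0 -44 | 35 4.4 -40 | 40 0.1 -36 | 45 -3.8 -34 | 50 -7.5 -30 | 55 -10.8 -24 | 
ball u,w 12.281391433856456 -3.958464705940235 28.316759080333735
ball u,w 2.713443076157088 13.248066364329917 28.69603910880412
ball u,w -4.074778073111869 -11.246088096579854 27.119351865084553
ball u,w -13.817287902912678 4.663463124505535 27.559547600891936
```

```bash
cat >> plan.py <<'E'
POT=np.array([605.4,-128.4]); OFF=np.array([.5,1.,153.4])
def pose(c,head,u0,z0,th,w=0):
    """tcp pos and rotation for scoop ref (u0,z0,tilt) about centre c, nose heading `head` deg"""
    a=np.radians(head); d=np.array([np.cos(a),np.sin(a),0]); n=np.array([-d[1],d[0],0])
    R=Ro.from_rotvec(np.radians(th)*n)*Ro.from_euler('xyz',[180,0,head],degrees=True)
    p=np.array([*c,0])+u0*d+w*n+[0,0,z0]
    return p-R.apply(OFF),R
def rows(base,poses):
    """base=(pos,R) commanded; prints rows; returns the last rounded commanded pose"""
    for p,R in poses:
        s=np.round((p-base[0])/500,3); r=np.round(np.degrees((R*base[1].inv()).as_rotvec())/60,3)
        print([*(s+0).tolist(),*(r+0).tolist(),-1],',',sep='')
    return base[0]+s*500, Ro.from_rotvec(np.radians(r*60))*base[1]
def put(b): np.savez('cmd.npz',p=b[0],q=b[1].as_quat())
def get(): d=np.load('cmd.npz'); return d['p'],Ro.from_quat(d['q'])
def low(n,th,m=.8):
    for zn in np.arange(9,60,.25):
        if clr(BOWL,*from_nose(n,zn,th),th)>=m: return (*from_nose(n,zn,th),th)
E
python3 - <<'E'
from plan import *
b=(np.array([703.325,-149.355,356.98]),Ro.from_euler('xyz',[180,0,167.99],degrees=True))
A=[(-95,215,9),(-85,220,19),(-75,215,29),(-65,205,38),(-55,190,45),(-45,170,45),(-32,145,45),(-24,132,45),(-18,120,45),(-16,110,45),(-20,98,45),(-30,87,45),(-40,78,45),(-52,70,45)]
n=low(-31,45,2); A+=[(n[0]+8,n[1]+6,45),n,n]
for x in A: print(np.round(x,1),np.round(both(*x),1))
b=rows(b,[pose(POT,168,*x) for x in A]); put(b); print(b[0])
S=[low(n,t) for n,t in((-24,41),(-16,37),(-6,32),(4,25),(14,18),(24,11.5),(34,6),(44,0),(52,-4.5),(59,-9),(64,-12),(64,-12))]
for x in S: print(np.round(x,1),np.round(both(*x),1))
rows(b,[pose(POT,168,*x) for x in S])
E
```

```text
[-95 215   9] [ 79.4 116.5]
[-85 220  19] [ 75.4 116.6]
[-75 215  29] [ 62.9 107.7]
[-65 205  38] [47.5 94.7]
[-55 190  45] [30.  78.9]
[-45 170  45] [20.1 63.6]
[-32 145  45] [17.  52.2]
[-24 132  45] [16.2 47.5]
[-18 120  45] [14.3 34.9]
[-16 110  45] [15.1 26.6]
[-20  98  45] [17.3 20.9]
[-30  87  45] [17.3 20.1]
[-40  78  45] [19.  20.9]
[-52  70  45] [16.2 23.8]
[-67.5  65.4  45. ] [10.1 17.4]
[-75.5  59.4  45. ] [ 2.2 16. ]
[-75.5  59.4  45. ] [ 2.2 16. ]
[-0.056, 0.01, 0.019, -0.031, -0.147, 0.0, -1],
[-0.127, 0.025, 0.016, -0.066, -0.31, 0.0, -1],
[-0.194, 0.04, -0.015, -0.101, -0.473, 0.0, -1],
[-0.253, 0.052, -0.062, -0.132, -0.619, 0.0, -1],
[-0.3, 0.062, -0.116, -0.156, -0.734, 0.0, -1],
[-0.32, 0.066, -0.156, -0.156, -0.734, 0.0, -1],
[-0.345, 0.072, -0.206, -0.156, -0.734, 0.0, -1],
[-0.361, 0.075, -0.232, -0.156, -0.734, 0.0, -1],
[-0.373, 0.077, -0.256, -0.156, -0.734, 0.0, -1],
[-0.376, 0.078, -0.276, -0.156, -0.734, 0.0, -1],
[-0.369, 0.077, -0.3, -0.156, -0.734, 0.0, -1],
[-0.349, 0.072, -0.322, -0.156, -0.734, 0.0, -1],
[-0.33, 0.068, -0.34, -0.156, -0.734, 0.0, -
[... 461 characters left out ...]
9.   0.] [ 0.8 23.7]
[-9.7 19.4 -4.5] [ 0.8 23.4]
[-2.1 20.6 -9. ] [ 1.  22.5]
[  3.6  22.6 -12. ] [ 0.9 22.5]
[  3.6  22.6 -12. ] [ 0.9 22.5]
[0.007, -0.001, 0.002, 0.014, 0.066, 0.0, -1],
[0.013, -0.002, 0.006, 0.028, 0.131, 0.0, -1],
[0.021, -0.004, 0.012, 0.045, 0.212, 0.0, -1],
[0.041, -0.008, 0.017, 0.069, 0.326, 0.0, -1],
[0.061, -0.012, 0.017, 0.094, 0.441, 0.0, -1],
[0.077, -0.016, 0.014, 0.116, 0.547, 0.0, -1],
[0.088, -0.018, 0.012, 0.135, 0.636, 0.0, -1],
[0.1, -0.021, 0.009, 0.156, 0.734, 0.0, -1],
[0.107, -0.022, 0.009, 0.172, 0.807, 0.0, -1],
[0.116, -0.024, 0.008, 0.187, 0.881, 0.0, -1],
[0.12, -0.025, 0.009, 0.198, 0.93, 0.0, -1],
[0.12, -0.025, 0.009, 0.198, 0.93, 0.0, -1],
```

Emit:
send_rows(
  motion=[
    [-0.056,0.01,0.019,-0.031,-0.147,0.0,-1],
    [-0.127,0.025,0.016,-0.066,-0.31,0.0,-1],
    [-0.194,0.04,-0.015,-0.101,-0.473,0.0,-1],
    [-0.253,0.052,-0.062,-0.132,-0.619,0.0,-1],
    [-0.3,0.062,-0.116,-0.156,-0.734,0.0,-1],
    [-0.32,0.066,-0.156,-0.156,-0.734,0.0,-1],
    [-0.345,0.072,-0.206,-0.156,-0.734,0.0,-1],
    [-0.361,0.075,-0.232,-0.156,-0.734,0.0,-1],
    [-0.373,0.077,-0.256,-0.156,-0.734,0.0,-1],
    [-0.376,0.078,-0.276,-0.156,-0.734,0.0,-1],
    [-0.369,0.077,-0.3,-0.156,-0.734,0.0,-1],
    [-0.349,0.072,-0.322,-0.156,-0.734,0.0,-1],
    [-0.33,0.068,-0.34,-0.156,-0.734,0.0,-1],
    [-0.306,0.063,-0.356,-0.156,-0.734,0.0,-1],
    [-0.276,0.057,-0.366,-0.156,-0.734,0.0,-1],
    [-0.26,0.053,-0.378,-0.156,-0.734,0.0,-1],
    [-0.26,0.053,-0.378,-0.156,-0.734,0.0,-1],
    [-0.26,0.053,-0.378,-0.156,-0.734,0.0,-1],
  ],
)

```text
time_s: 8.45
ee_pos: [573.2, -125.4, 177.6]
ee_rot: [179.6, 44.1, 168.1]
force: [-0.4, -0.5, -2.1]
gripper_width: 13.7
gripper_force: 60.0
```

Run:
```python
from h import *
s=env.state(); print({k:np.round(v,2) for k,v in s.items()})
f=grab('wrist'); save('w3',f['pixels']); s=env.state(); print(s['ee_pos'],s['qvel'],s['ee_rot'])
```

```text
{'time_s': np.float64(8.45), 'qpos': array([ -14.8 ,    6.99,  127.28,   54.49,    2.88, -146.52]), 'qvel': array([-0.12, -0.32,  0.16,  0.25, -0.1 ,  0.08]), 'effort': array([ 2.000e-02, -2.803e+01, -2.133e+01,  1.200e-01, -2.030e+00,
       -3.000e-02]), 'ee_pos': array([ 573.25, -125.35,  177.58]), 'ee_rot': array([179.64,  44.11, 168.06]), 'force': array([-0.44, -0.48, -2.05]), 'torque': array([0.14, 0.92, 0.  ]), 'gripper_force': np.float64(60.0), 'gripper_width': np.float64(13.7)}
[ 573.19472723 -125.40117243  177.6805142 ] [-0.02155003 -0.23246941 -0.01418582  0.22560768 -0.1410096   0.00954923] [179.63502156  44.11737417 168.03954975]
```

View pics/w3.png

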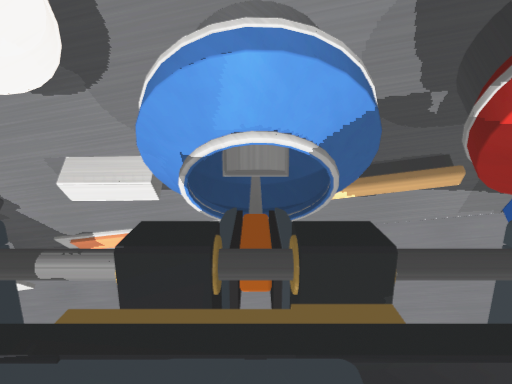

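Joint 5 has hit its lower limit at 45° of tilt in this heading: the TCP is 10 mm high, still clear of the balls and with no contact. I'll fit the kinematics and choose a heading the wrist can manage.

```bash
cat > kin.py <<'E'
from plan import *
from scipy.optimize import least_squares
LIM=np.array([[-177.97,177.97],[-48.28,115.42],[12.27,149.76],[-77.06,257.06],[2.81,150.46],[-146.56,146.56]])
DATA=[([67.666,18.353,89.709,0,72.043,-1.143],[207.63,535.65,213.09],[180,0,158.81]),
([33.,20.,77.7,0,82.2,-60.],[507.62,343.13,279.12],[180,0,182.93]),
([-12.8,30.8,49.7,0,99.5,-90.9],[703.01,-148.09,357.31],[180,0,168.07]),
([-14.8,6.99,127.28,54.49,2.88,-146.52],[573.2,-125.4,177.65],[179.64,44.11,168.05])]
def fk(q,k):
    a1,d1,L2,d4,a3,Lt,lat=k; j=np.radians(q); s=j[1]+j[2]
    r=a1+L2*np.sin(j[1])+d4*np.sin(s)+a3*np.cos(s); z=d1+L2*np.cos(j[1])+d4*np.cos(s)-a3*np.sin(s)
    R=Ro.from_euler('ZYZYZ',[q[0],q[1]+q[2],q[3],q[4],q[5]+90],degrees=True)
    return Ro.from_euler('z',q[0],degrees=True).apply([r,lat,z])+R.apply([0,0,Lt]),R
K=np.load('k.npy') if __import__('os').path.exists('k.npy') else None
def ik(p,R,q0):
    def e(q):
        P,Q=fk(q,K); return np.r_[P-p,(R*Q.inv()).as_rotvec()*300]
    s=least_squares(e,np.clip(q0,LIM[:,0]+.1,LIM[:,1]-.1),bounds=(LIM[:,0],LIM[:,1]),x_scale=10.); return s.x,np.abs(s.fun).max()
E
python3 - <<'E'
import kin; from kin import *
def e(k):
    o=[]
    for q,p,r in DATA: o.append(fk(np.array(q),k)[0]-p)
    return np.r_[np.concatenate(o),(k[:6]-[50,400,420,430,20,230])*.003]
s=least_squares(e,[50,400,420,430,20,230,11.]); kin.K=K=s.x; np.save('k.npy',K); print(K.round(1),s.fun.round(1))
q,p,r=DATA[3]; print(fk(np.array(q),K)[1].as_euler('xyz',degrees=True))
S=[(-30,150,0),(-45,175,45),(-30,145,45),(-16,112,45),(-40,78,45)]+[low(n,t,1) for n,t in((-31,45),(-16,37),(4,25),(24,11.5),(44,0),(64,-12))]+[(-15,60,-12),(-20,130,-12),(-20,200,-12)]
for hd in range(-180,180,15):
  for sg in (0,1):
    # start guess: upright, j4=0
    q=np.array([-12,30,75,0,75,(-12+90-hd+180)%360-180]); 
    if abs(q[5])>146: break
    if sg: break
    mg=[];er=0;qs=[]
    for x in S:
        q,ee=ik(*pose(POT,hd,*x),q); er=max(er,ee); mg.append(np.minimum(q-LIM[:,0],LIM[:,1]-q)); qs.append(q)
    m=np.min(mg,0); print(hd,'err',round(er,1),'margins',m.round(0),'j4',np.round([min(a[3] for a in qs),max(a[3] for a in qs)]))
E
```

```text
Traceback (most recent call last):
  File "kin.py", line 11, in fk
    R=Ro.from_euler('ZYZYZ',[q[0],q[1]+q[2],q[3],q[4],q[5]+90],degrees=True)
  File "scipy/spatial/transform/_rotation.pyx", line 1413, in scipy.spatial.transform._rotation.Rotation.from_euler
ValueError: Expected axis specification to be a non-empty string of upto 3 characters, got ZYZYZ
```

```bash
sed -i "s/R=Ro.from_euler('ZYZYZ'.*/R=Ro.from_euler('ZYZ',[q[0],q[1]+q[2],q[3]],degrees=True)*Ro.from_euler('YZ',[q[4],q[5]+90],degrees=True)/" kin.py
cat > scan.py <<'E'
from kin import *
S=[(-30,150,0),(-45,175,20),(-45,175,45),(-30,145,45),(-16,112,45),(-40,78,45)]+[low(n,t,1) for n,t in((-31,45),(-16,37),(4,25),(24,11.5),(44,0),(64,-12))]+[(-15,60,-12),(-20,130,-12),(-20,200,-12)]
for hd in range(-180,180,15):
    q=np.array([-12,30,75,0,75,(-12+90-hd+180)%360-180])
    if abs(q[5])>146: continue
    er=0;qs=[]
    for x in S:
        q,ee=ik(*pose(POT,hd,*x),q); er=max(er,ee); qs.append(q)
    qs=np.array(qs); m=np.minimum(qs-LIM[:,0],LIM[:,1]-qs).min(0); print(hd,'err',round(er,1),'margins',m.round(0),'j4',qs[:,3].min().round(),qs[:,3].max().round())
E
python3 - <<'E'
import kin; from kin import *
def e(k):
    o=[fk(np.array(q),k)[0]-p for q,p,r in DATA]
    return np.r_[np.concatenate(o),(k[:6]-[50,400,420,430,20,230])*.003]
s=least_squares(e,[50,400,420,430,20,230,11.]); K=s.x; np.save('k.npy',K); print(K.round(1),s.fun.round(1))
q,p,r=DATA[3]; print(fk(np.array(q),K)[1].as_euler('xyz',degrees=True))
E
time timeout 500 python3 scan.py
```

```text
[  3.4 150.3 583.9 416.8  28.4 335.5  11.4] [ 0.  -0.2 -0.3  0.3  0.3  0.4 -0.1  0.1 -0.1 -0.  -0.1  0.  -0.1 -0.7
  0.5 -0.   0.   0.3]
[179.65476739  44.1046846  168.07289208]
-180 err 24.1 margins [153.  45.  23.  75.  10.   0.] j4 -2.0 44.0
-165 err 47.5 margins [151.  48.  31.  72.  22.   0.] j4 -5.0 34.0
-150 err 75.8 margins [152.  52.  38.  70.  32.   0.] j4 -7.0 27.0
-60 err 8.6 margins [149.  61.  30.  67.  23.   0.] j4 -10.0 28.0
-45 err 0.0 margins [154.  58.  17.  68.  13.  14.] j4 -9.0 23.0
-30 err 0.0 margins [159.  53.   6.  72.   5.  33.] j4 -5.0 14.0
-15 err 0.9 margins [164.  50.   0.  76.   1.  54.] j4 -1.0 2.0
0 err 0.0 margins [162.  51.   2.  66.   3.  67.] j4 -11.0 4.0
15 err 0.0 margins [159.  56.  13.  56.  10.  78.] j4 -21.0 8.0
30 err 0.0 margins [156.  60.  25.  50.  20.  89.] j4 -27.0 11.0
45 err 0.0 margins [154.  62.  37.  45.  30.  97.] j4 -32.0 13.0
60 err 0.0 margins [154.  65.  49.  41.  41. 104.] j4 -36.0 13.0
75 err 0.0 margins [154.  68.  56.  37.  52. 109.] j4 -40.0 13.0
90 err 0.0 margins [154.  67.  51.  31.  53. 114.] j4 -46.0 12.0
105 err 0.0 margins [156.  64.  46.  24.  49. 108.] j4 -53.0 10.0
120 err 0.0 margins [158.  59.  36.  16.  45.  95.] j4 -61.0 8.0
135 err 0.0 margins [160.  52.  28.   6.  33.  83.] j4 -71.0 6.0
150 err 4.7 margins [162.  47.  22.   0.  18.  71.] j4 -77.0 3.0
165 err 5.7 margins [165.  44.  19.   0.   0.  58.] j4 -77.0 0.0
real	0m3.610s
user	0m4.232s
sys	0m0.085s
```

Run:
```python
from kin import *
b=get()
A=[(168,-66,66,42),(168,-50,74,40),(168,-36,82,38),(168,-24,91,36),(168,-16,101,35),(168,-15,112,34),(168,-20,124,33),(168,-28,138,31),(168,-36,156,29),(168,-42,178,25),(160,-45,195,20),(150,-45,210,17),(140,-45,212,15),(130,-45,212,15),(120,-45,212,15),(110,-45,212,15),(100,-45,210,18),(92,-45,205,24),(90,-45,200,32),(90,-45,190,40)]
B=[(90,-45,175,45),(90,-34,150,45),(90,-27,138,45),(90,-21,126,45),(90,-16,112,45),(90,-20,98,45),(90,-30,87,45),(90,-40,78,45),(90,-52,71,45)]
n=low(-32,45,2); B+=[(90,n[0]+8,n[1]+6,45),(90,*n),(90,*n),(90,*n)]
q=np.array([-14.8,7,127,40,6,-130.]); prev=None
for x in A+B:
    q2,e=ik(*pose(POT,*x),q); print(np.round(x,1),np.round(both(*x[1:]),1),q2.round(),round(e,2),np.abs(q2-q).max().round()); q=q2
b=rows(b,[pose(POT,*x) for x in A]); print('--')
b=rows(b,[pose(POT,*x) for x in B]); put(b); print(b[0],b[1].as_euler('xyz',degrees=True))
```

```text
[168 -66  66  42] [11.4 15.5] [ -14.    6.  126.   13.    6. -104.] 0.0 27.0
[168 -50  74  40] [16.1 20.8] [-14.   4. 124.   6.  11. -98.] 0.0 6.0
[168 -36  82  38] [15.1 26.3] [-14.   3. 123.   4.  16. -96.] 0.0 5.0
[168 -24  91  36] [16.7 30.5] [-14.   2. 121.   3.  22. -94.] 0.0 5.0
[168 -16 101  35] [16.8 31. ] [-14.   0. 120.   3.  25. -94.] 0.0 3.0
[168 -15 112  34] [14.7 37.2] [-14.   0. 117.   2.  29. -94.] 0.0 4.0
[168 -20 124  33] [12.2 44.4] [-14.   0. 114.   2.  32. -93.] 0.0 4.0
[168 -28 138  31] [ 8.6 47.8] [-14.   1. 110.   1.  38. -93.] 0.0 6.0
[168 -36 156  29] [14.  59.2] [-14.   2. 105.   1.  44. -92.] 0.0 6.0
[168 -42 178  25] [33.7 76.7] [-14.   5.  97.   1.  54. -92.] 0.0 10.0
[160 -45 195  20] [54.5 93.1] [-11.   8.  88.  -3.  64. -81.] 0.0 11.0
[150 -45 210  17] [ 71.2 108.4] [-10.  11.  82.  -6.  72. -69.] 0.0 12.0
[140 -45 212  15] [ 74.8 110.7] [ -9.  13.  78.  -8.  76. -58.] 0.0 11.0
[130 -45 212  15] [ 74.8 110.7] [ -8.  14.  77. -10.  78. -47.] 0.0 11.0
[120 -45 212  15] [ 74.8 110.7] [ -7.  15.  76. -12.  81. -36.] 0.0 11.0
[110 -45 212  15] [ 74.8 110.
[... 2170 characters left out ...]
94, -1],
[0.062, 0.095, 0.28, 0.07, 0.057, -1.299, -1],
--
[0.0, 0.02, -0.048, -0.083, 0.0, 0.0, -1],
[0.0, 0.042, -0.098, -0.083, 0.0, 0.0, -1],
[0.0, 0.056, -0.122, -0.083, 0.0, 0.0, -1],
[0.0, 0.068, -0.146, -0.083, 0.0, 0.0, -1],
[0.0, 0.078, -0.174, -0.083, 0.0, 0.0, -1],
[0.0, 0.07, -0.202, -0.083, 0.0, 0.0, -1],
[0.0, 0.05, -0.224, -0.083, 0.0, 0.0, -1],
[0.0, 0.03, -0.242, -0.083, 0.0, 0.0, -1],
[0.0, 0.006, -0.256, -0.083, 0.0, 0.0, -1],
[0.0, -0.027, -0.267, -0.083, 0.0, 0.0, -1],
[0.0, -0.043, -0.279, -0.083, 0.0, 0.0, -1],
[0.0, -0.043, -0.279, -0.083, 0.0, 0.0, -1],
[0.0, -0.043, -0.279, -0.083, 0.0, 0.0, -1],
[604.325 -96.855 168.48 ] [-179.99161431   44.99576745   90.00567779]
```

Emit:
send_rows(
  motion=[
    [-0.007,0.002,0.025,0.01,0.049,0.0,-1],
    [-0.007,0.002,0.025,0.01,0.049,0.0,-1],
    [-0.031,0.007,0.048,0.017,0.082,0.0,-1],
    [-0.031,0.007,0.048,0.017,0.082,0.0,-1],
    [-0.031,0.007,0.048,0.017,0.082,0.0,-1],
  ],
)

```text
time_s: 9.12
ee_pos: [557.7, -121.7, 201.2]
ee_rot: [179.6, 39.1, 168.0]
force: [-0.1, 0.7, -2.5]
gripper_width: 13.8
gripper_force: 60.0
```

The call's base is the clamped pose, so the measured pose is my commanded base now. Re-planning from there.

Run:
```python
from kin import *
s=env.state(); b=(np.array(s['ee_pos']),Ro.from_euler('xyz',s['ee_rot'],degrees=True)); print(s['ee_pos'],s['ee_rot'],s['qpos'].round(1))
A=[(168,-36,86,38),(168,-24,94,36),(168,-16,103,35),(168,-15,112,34),(168,-20,124,33),(168,-28,139,31),(168,-36,156,29),(168,-42,178,25),(160,-45,195,20),(150,-45,210,17),(140,-45,212,15),(130,-45,212,15),(120,-45,212,15),(120,-45,212,15)]
for x in A[:8]: print(np.round(both(*x[1:]),1))
b=rows(b,[pose(POT,*x) for x in A]); print('--')
B=[(110,-45,212,15),(100,-45,210,18),(92,-45,205,24),(90,-45,200,32),(90,-45,190,40),(90,-45,175,45),(90,-34,150,45),(90,-27,138,45),(90,-21,126,45),(90,-16,112,45),(90,-20,98,45),(90,-30,87,45),(90,-40,78,45),(90,-52,71,45)]
n=low(-32,45,2); B+=[(90,n[0]+8,n[1]+6,45),(90,*n),(90,*n),(90,*n)]
b=rows(b,[pose(POT,*x) for x in B]); put(b); print(b[0],b[1].as_euler('xyz',degrees=True))
```

```text
[ 557.72730882 -121.72112524  201.19404307] [179.57213414  39.0917261  167.97420852] [ -14.7    3.8  122.8    8.5   14.5 -100.3]
[12.5 25. ]
[16.6 32.2]
[15.9 32. ]
[14.7 37.2]
[12.2 44.4]
[ 8.1 48.6]
[14.  59.2]
[33.7 76.7]
[-0.019, 0.009, 0.012, -0.002, 0.019, -0.004, -1],
[-0.034, 0.012, 0.034, 0.005, 0.052, -0.004, -1],
[-0.045, 0.014, 0.056, 0.009, 0.068, -0.004, -1],
[-0.043, 0.014, 0.077, 0.012, 0.084, -0.004, -1],
[-0.029, 0.011, 0.103, 0.015, 0.101, -0.004, -1],
[-0.004, 0.006, 0.139, 0.022, 0.133, -0.004, -1],
[0.021, 0.0, 0.178, 0.029, 0.166, -0.004, -1],
[0.051, -0.006, 0.232, 0.043, 0.231, -0.003, -1],
[0.082, -0.01, 0.276, 0.082, 0.308, -0.135, -1],
[0.095, -0.016, 0.311, 0.127, 0.347, -0.299, -1],
[0.103, -0.022, 0.318, 0.172, 0.367, -0.463, -1],
[0.101, -0.023, 0.318, 0.205, 0.354, -0.627, -1],
[0.099, -0.024, 0.318, 0.238, 0.338, -0.791, -1],
[0.099, -0.024, 0.318, 0.238, 0.338, -0.791, -1],
--
[-0.002, -0.001, 0.0, 0.0, 0.0, -0.166, -1],
[-0.006, 0.014, -0.008, -0.047, -0.017, -0.333, -1],
[-0.007, 0.044, -0.03, -0.146, -0.041, -0.465, -1],
[-0.006, 0.082, -0.06, -0.277, -0.074, -0.496, -1],
[-0.006, 0.117, -0.105, -0.407, -0.109, -0.492, -1],
[-0.006, 0.137, -0.153, -0.488, -0.13, -0.488, -1],
[-0.006, 0.159, -0.203, -0.488, -0.13, -0.488, -1],
[-0.006, 0.173, -0.227, -0.488, -0.13, -0.488, -1],
[-0.006, 0.185, -0.251, -0.488, -0.13, -0.488, -1],
[-0.006, 0.195, -0.279, -0.488, -0.13, -0.488, -1],
[-0.006, 0.187, -0.307, -0.488, -0.13, -0.488, -1],
[-0.006, 0.167, -0.329, -0.488, -0.13, -0.488, -1],
[-0.006, 0.147, -0.347, -0.488, -0.13, -0.488, -1],
[-0.006, 0.123, -0.361, -0.488, -0.13, -0.488, -1],
[-0.006, 0.09, -0.371, -0.488, -0.13, -0.488, -1],
[-0.006, 0.074, -0.383, -0.488, -0.13, -0.488, -1],
[-0.006, 0.074, -0.383, -0.488, -0.13, -0.488, -1],
[-0.006, 0.074, -0.383, -0.488, -0.13, -0.488, -1],
[604.22730882 -96.72112524 168.69404307] [-179.96696812   44.97035787   90.02995446]
```

Emit:
send_rows(
  motion=[
    [-0.019,0.009,0.012,-0.002,0.019,-0.004,-1],
    [-0.034,0.012,0.034,0.005,0.052,-0.004,-1],
    [-0.045,0.014,0.056,0.009,0.068,-0.004,-1],
    [-0.043,0.014,0.077,0.012,0.084,-0.004,-1],
    [-0.029,0.011,0.103,0.015,0.101,-0.004,-1],
    [-0.004,0.006,0.139,0.022,0.133,-0.004,-1],
    [0.021,0.0,0.178,0.029,0.166,-0.004,-1],
    [0.051,-0.006,0.232,0.043,0.231,-0.003,-1],
    [0.082,-0.01,0.276,0.082,0.308,-0.135,-1],
    [0.095,-0.016,0.311,0.127,0.347,-0.299,-1],
    [0.103,-0.022,0.318,0.172,0.367,-0.463,-1],
    [0.101,-0.023,0.318,0.205,0.354,-0.627,-1],
    [0.099,-0.024,0.318,0.238,0.338,-0.791,-1],
    [0.099,-0.024,0.318,0.238,0.338,-0.791,-1],
  ],
)

```text
time_s: 10.88
ee_pos: [608.7, -132.7, 358.7]
ee_rot: [-180.0, 14.8, 120.3]
force: [0.8, 0.1, -1.7]
gripper_width: 13.7
gripper_force: 60.0
```

Emit:
send_rows(
  motion=[
    [-0.002,-0.001,0.0,0.0,0.0,-0.166,-1],
    [-0.006,0.014,-0.008,-0.047,-0.017,-0.333,-1],
    [-0.007,0.044,-0.03,-0.146,-0.041,-0.465,-1],
    [-0.006,0.082,-0.06,-0.277,-0.074,-0.496,-1],
    [-0.006,0.117,-0.105,-0.407,-0.109,-0.492,-1],
    [-0.006,0.137,-0.153,-0.488,-0.13,-0.488,-1],
    [-0.006,0.159,-0.203,-0.488,-0.13,-0.488,-1],
    [-0.006,0.173,-0.227,-0.488,-0.13,-0.488,-1],
    [-0.006,0.173,-0.227,-0.488,-0.13,-0.488,-1],
    [-0.006,0.173,-0.227,-0.488,-0.13,-0.488,-1],
  ],
)

```text
time_s: 12.12
ee_pos: [605.1, -48.1, 248.4]
ee_rot: [180.0, 44.9, 89.9]
force: [0.1, -0.0, -2.6]
gripper_width: 13.7
gripper_force: 60.0
```

Run:
```python
from kin import *
s=env.state(); print(s['time_s'],s['ee_pos'],s['ee_rot'],s['qpos'].round(1),s['force'].round(1)); p,R=pose(POT,90,-27,138,45); print(p)
f=grab('wrist'); g,W=wcloud(f); save('w4',f['pixels'])
Rm=Ro.from_euler('xyz',s['ee_rot'],degrees=True); Q=((W.reshape(-1,3)-s['ee_pos'])@Rm.as_matrix())
B=Q[(Q[:,0]>-20)&(Q[:,0]<90)&(abs(Q[:,1])<40)&(Q[:,2]>100)&(Q[:,2]<157)]
fl_=B[(abs(B[:,1])<13)&(B[:,0]>15)&(B[:,0]<60)&(B[:,2]>142)]; A=np.c_[fl_[:,:2],np.ones(len(fl_))]; print(len(fl_),np.linalg.lstsq(A,fl_[:,2],rcond=None)[0], np.percentile(B[:,0],99.8),np.percentile(B[:,1],[1,99]))
from scipy.optimize import least_squares
P=W.reshape(-1,3);P=P[(np.hypot(P[:,0]-605,P[:,1]+128)<75)&(P[:,2]>119)&(P[:,2]<133)]
r=least_squares(lambda p:np.hypot(*(P[:,:2]-p[:2]).T)-p[2],[605,-128,53],loss='soft_l1');print('pot',r.x,len(P))
```

```text
12.125 [605.1337231  -48.12326029 248.44668182] [179.95355394  44.9358886   89.94625132] [ 16.3  26.   86.9 -42.9  84.6  27.5] [ 0.1 -0.  -2.6]
[604.4        -47.28337316 246.82373362]
1257 [-4.19030014e-03  4.67456373e-03  1.50984023e+02] 89.88724225507288 [-38.46022477  38.61193368]
pot [ 604.81967582 -109.49522307   38.45198612] 3616
```

Run:
```python
from kin import *
P=[env.state() for _ in range(1)]; s=P[0]; b=(np.array(s['ee_pos']),Ro.from_euler('xyz',s['ee_rot'],degrees=True)); print(s['ee_pos'])
B=[(90,-21,126,45),(90,-16,112,45),(90,-20,98,45),(90,-30,87,45),(90,-40,78,45),(90,-52,71,45)]
n=low(-32,45,2); B+=[(90,n[0]+8,n[1]+6,45),(90,*n),(90,*n),(90,*n)]
b=rows(b,[pose(POT,*x) for x in B]); put(b); print(b[0],b[1].as_euler('xyz',degrees=True))
```

```text
[605.119666   -48.13370775 248.55725583]
[-0.001, 0.014, -0.027, -0.001, 0.001, 0.001, -1],
[-0.001, 0.024, -0.055, -0.001, 0.001, 0.001, -1],
[-0.001, 0.016, -0.083, -0.001, 0.001, 0.001, -1],
[-0.001, -0.004, -0.105, -0.001, 0.001, 0.001, -1],
[-0.001, -0.024, -0.123, -0.001, 0.001, 0.001, -1],
[-0.001, -0.048, -0.137, -0.001, 0.001, 0.001, -1],
[-0.001, -0.081, -0.148, -0.001, 0.001, 0.001, -1],
[-0.001, -0.097, -0.16, -0.001, 0.001, 0.001, -1],
[-0.001, -0.097, -0.16, -0.001, 0.001, 0.001, -1],
[-0.001, -0.097, -0.16, -0.001, 0.001, 0.001, -1],
[604.619666   -96.63370775 168.55725583] [-179.99556948   44.99066457   90.02750877]
```

Emit:
send_rows(
  motion=[
    [-0.001,0.014,-0.027,-0.001,0.001,0.001,-1],
    [-0.001,0.024,-0.055,-0.001,0.001,0.001,-1],
    [-0.001,0.016,-0.083,-0.001,0.001,0.001,-1],
    [-0.001,-0.004,-0.105,-0.001,0.001,0.001,-1],
    [-0.001,-0.024,-0.123,-0.001,0.001,0.001,-1],
    [-0.001,-0.048,-0.137,-0.001,0.001,0.001,-1],
    [-0.001,-0.081,-0.148,-0.001,0.001,0.001,-1],
    [-0.001,-0.097,-0.16,-0.001,0.001,0.001,-1],
    [-0.001,-0.097,-0.16,-0.001,0.001,0.001,-1],
    [-0.001,-0.097,-0.16,-0.001,0.001,0.001,-1],
  ],
)

```text
time_s: 13.42
ee_pos: [604.0, -96.1, 166.8]
ee_rot: [-179.8, 45.0, 90.2]
force: [0.3, -0.9, -1.3]
gripper_width: 13.6
gripper_force: 60.0
```

Run:
```python
from kin import *
s=env.state(); p=np.array(s['ee_pos']); R=Ro.from_euler('xyz',s['ee_rot'],degrees=True); print(p,s['ee_rot'],s['force'].round(1),s['qpos'].round(1))
nose=p+R.apply(OFF+[62,0,-1]); print('nose',nose,'u,w',nose[1]-POT[1],nose[0]-POT[0])
b=get(); b=(p,R)
S=[low(n,t,.6) for n,t in((-26,42),(-18,38),(-8,33),(3,26),(14,18.5),(25,11),(36,4),(46,-2),(55,-7),(62,-11),(66,-14),(66,-14))]
q=np.array(s['qpos'])
for x in S: q2,e=ik(*pose(POT,90,*x),q); print(np.round(x,1),np.round(both(*x),1),q2.round(),round(e,2)); q=q2
b=rows(b,[pose(POT,90,*x) for x in S]); put(b)
```

```text
[603.95134077 -96.12091231 166.77306567] [-179.76607335   45.01119667   90.18662464] [ 0.3 -0.9 -1.3] [ 12.1  29.2  94.7 -45.9  74.4  32.3]
nose [ 604.5362753  -159.71992732   14.82625544] u,w -31.319927321291203 -0.8637246980844111
[-72.7  54.   42. ] [ 0.7 18.6] [ 11.  28.  94. -43.  73.  30.] 0.0
[-67.5  49.1  38. ] [ 0.7 21.1] [  9.  27.  93. -40.  71.  26.] 0.0
[-60.5  44.4  33. ] [ 0.7 23.7] [  6.  26.  93. -35.  70.  21.] 0.0
[-53.2  37.8  26. ] [ 0.6 24.5] [  2.  24.  92. -28.  68.  14.] 0.0
[-45.1  30.5  18.5] [ 0.8 24.5] [ -3.  23.  90. -20.  67.   5.] 0.0
[-36.1  23.8  11. ] [ 0.7 23.6] [ -8.  23.  89. -12.  67.  -3.] 0.0
[-25.9  19.8   4. ] [ 0.8 22.7] [-12.  24.  88.  -4.  68. -11.] 0.0
[-15.9  17.8  -2. ] [ 0.7 22. ] [-16.  25.  86.   2.  70. -17.] 0.0
[-6.4 19.  -7. ] [ 0.7 21.9] [-19.  25.  85.   7.  72. -21.] 0.0
[  1.3  20.9 -11. ] [ 0.6 21.9] [-21.  26.  84.  11.  74. -24.] 0.0
[  6.1  22.5 -14. ] [ 0.7 20.9] [-23.  27.  83.  13.  75. -27.] 0.0
[  6.1  22.5 -14. ] [ 0.7 20.9] [-23.  27.  83.  13.  75. -27.] 0.0
[0.001, -0.006, 0.003, 0.05, -0.003, 0.0, -1],
[0.001, -0.011, 0.007, 0.117, -0.003, -0.001, -1],
[0.001, -0.019, 0.013, 0.2, -0.003, -0.001, -1],
[0.001, -0.037, 0.018, 0.317, -0.003, -0.001, -1],
[0.001, -0.058, 0.019, 0.442, -0.003, -0.001, -1],
[0.001, -0.079, 0.016, 0.567, -0.003, -0.001, -1],
[0.001, -0.096, 0.012, 0.684, -0.003, -0.001, -1],
[0.001, -0.108, 0.009, 0.784, -0.002, -0.001, -1],
[0.001, -0.116, 0.009, 0.867, -0.002, -0.002, -1],
[0.001, -0.121, 0.009, 0.934, -0.002, -0.002, -1],
[0.001, -0.128, 0.009, 0.984, -0.002, -0.002, -1],
[0.001, -0.128, 0.009, 0.984, -0.002, -0.002, -1],
```

Emit:
send_rows(
  motion=[
    [0.001,-0.006,0.003,0.05,-0.003,0.0,-1],
    [0.001,-0.011,0.007,0.117,-0.003,-0.001,-1],
    [0.001,-0.019,0.013,0.2,-0.003,-0.001,-1],
    [0.001,-0.037,0.018,0.317,-0.003,-0.001,-1],
    [0.001,-0.058,0.019,0.442,-0.003,-0.001,-1],
    [0.001,-0.079,0.016,0.567,-0.003,-0.001,-1],
    [0.001,-0.096,0.012,0.684,-0.003,-0.001,-1],
    [0.001,-0.108,0.009,0.784,-0.002,-0.001,-1],
    [0.001,-0.116,0.009,0.867,-0.002,-0.002,-1],
    [0.001,-0.121,0.009,0.934,-0.002,-0.002,-1],
    [0.001,-0.128,0.009,0.984,-0.002,-0.002,-1],
    [0.001,-0.128,0.009,0.984,-0.002,-0.002,-1],
    [0.001,-0.128,0.009,0.984,-0.002,-0.002,-1],
  ],
)

```text
time_s: 15.05
ee_pos: [604.5, -161.0, 171.5]
ee_rot: [-180.0, -13.8, 90.0]
force: [-0.2, -3.6, -2.5]
gripper_width: 13.9
gripper_force: 60.0
```

Run:
```python
from kin import *
s=env.state(); p=np.array(s['ee_pos']); R=Ro.from_euler('xyz',s['ee_rot'],degrees=True); print(p,s['ee_rot'],s['force'].round(1),s['torque'].round(2))
nose=p+R.apply(OFF+[62,0,-1]); print('nose',nose,'u,w',nose[1]-POT[1],nose[0]-POT[0])
f=grab('wrist'); save('w5',np.ascontiguousarray(f['pixels'][40:240,130:390].repeat(3,0).repeat(3,1)))
```

```text
[ 604.46502536 -160.98802507  171.46856991] [-179.97818032  -13.77804447   90.04361664] [-0.2 -3.6 -2.5] [-1.72  0.1   0.08]
nose [605.33314755 -63.9898643   38.33850879] u,w 64.41013569618158 -0.0668524488296498
```

View pics/w5.png

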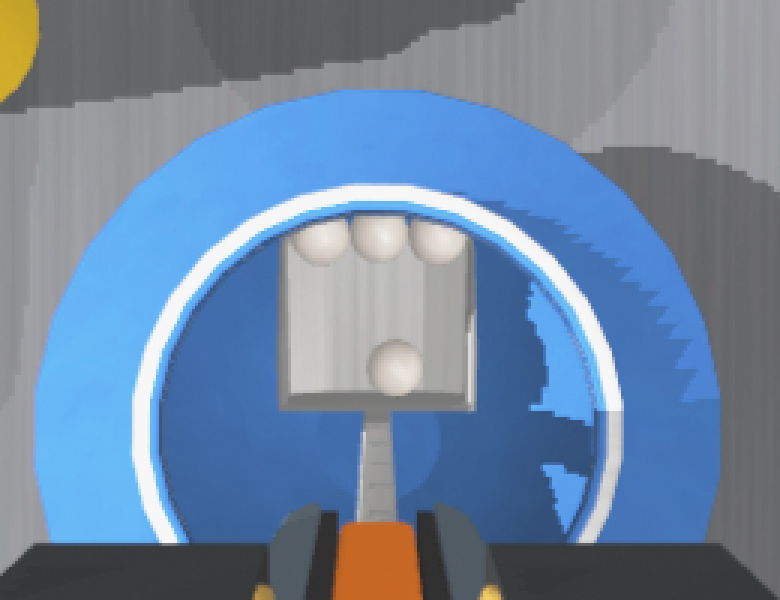

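Four balls are visible at the scoop: one deep in the bowl at (395,367) and three near the nose at (320,238), (379,236) and (439,238). I'll check in depth whether those three are over the bowl floor.

Run:
```python
from kin import *
f=dict(np.load('pics/wrist.npz')); g,W=wcloud(f)
R=Ro.from_euler('xyz',f['ee_rot'],degrees=True); Q=(W-f['ee_pos'])@R.as_matrix()-OFF; Q[...,2]*=-1  # scoop frame x,y,h
for u,v in((320,238),(379,236),(439,238),(395,367),(350,225),(350,214),(350,240),(379,214),(409,225),(409,214)):
    print((u,v),Q[40+v//3,130+u//3].round(1),W[40+v//3,130+u//3].round(1))
```

```text
(320, 238) [ 60.7 -17.7  20.3] [587.6 -69.8  56.8]
(379, 236) [61.6  0.2 19.7] [605.5 -68.9  56.4]
(439, 238) [60.7 18.  21.3] [623.3 -70.1  57.8]
(395, 367) [22.   4.8 20.5] [ 610.1 -107.4   47.7]
(350, 225) [64.  -9.3  0.8] [596.1 -62.   38.6]
(350, 214) [67.6 -6.9 88.2] [598.5 -79.3 124.3]
(350, 240) [59.7 -9.  12.9] [596.4 -69.1  49.4]
(379, 214) [67.6  0.  86.2] [605.4 -78.8 122.5]
(409, 225) [64.   9.7  0.2] [615.1 -61.9  38. ]
(409, 214) [67.6  7.  87. ] [612.3 -79.  123.2]
```

The three front balls sit right on the nose edge, leaning on the pot wall. I'll push a little further up the wall while tilting back more, so they roll in.

Run:
```python
from kin import *
s=env.state(); p=np.array(s['ee_pos']); R=Ro.from_euler('xyz',s['ee_rot'],degrees=True); b=(p,R); print(p,s['ee_rot'])
S=[low(n,t,.6) for n,t in((67,-17),(69,-20),(71,-23),(72,-26),(72,-28))]; x=S[-1]
S+=[S[-1]]*2+[(x[0]-3,x[1]+4,-28),(x[0]-7,x[1]+8,-28),(x[0]-7,x[1]+8,-28),(x[0]-7,x[1]+8,-28)]
q=np.array(s['qpos'])
for x in S: q2,e=ik(*pose(POT,90,*x),q); print(np.round(x,1),np.round(both(*x),1),q2.round(),round(e,2)); q=q2
b=rows(b,[pose(POT,90,*x) for x in S]); put(b)
```

```text
[ 604.54252794 -160.7701689   171.6532411 ] [-179.99785181  -13.7851188    90.06157862]
[  8.   20.7 -17. ] [ 0.6 16.2] [-25.  28.  83.  16.  77. -29.] 0.0
[ 11.1  20.4 -20. ] [ 0.7 12.8] [-26.  29.  82.  18.  78. -32.] 0.0
[ 14.3  20.1 -23. ] [0.6 9.3] [-28.  31.  81.  21.  80. -34.] 0.0
[ 16.7  18.7 -26. ] [0.6 4.8] [-29.  32.  81.  23.  81. -36.] 0.0
[ 17.7  17.  -28. ] [0.7 0.5] [-30.  33.  80.  24.  82. -37.] 0.0
[ 17.7  17.  -28. ] [0.7 0.5] [-30.  33.  80.  24.  82. -37.] 0.0
[ 17.7  17.  -28. ] [0.7 0.5] [-30.  33.  80.  24.  82. -37.] 0.0
[ 14.7  21.  -28. ] [5.4 0.2] [-31.  33.  80.  24.  83. -37.] 0.0
[ 10.7  25.  -28. ] [10.8 -0.4] [-31.  33.  79.  24.  84. -37.] 0.0
[ 10.7  25.  -28. ] [10.8 -0.4] [-31.  33.  79.  24.  84. -37.] 0.0
[ 10.7  25.  -28. ] [10.8 -0.4] [-31.  33.  79.  24.  84. -37.] 0.0
[0.0, -0.01, -0.009, 0.054, 0.0, -0.001, -1],
[0.0, -0.019, -0.015, 0.104, 0.0, -0.001, -1],
[0.0, -0.027, -0.021, 0.154, 0.0, -0.001, -1],
[0.0, -0.037, -0.031, 0.204, 0.0, -0.001, -1],
[0.0, -0.045, -0.039, 0.237, 0.0, -0.001, -1],
[0.0, -0.045, -0.039, 0.237, 0.0, -0.001, -1],
[0.0, -0.045, -0.039, 0.237, 0.0, -0.001, -1],
[0.0, -0.051, -0.031, 0.237, 0.0, -0.001, -1],
[0.0, -0.059, -0.023, 0.237, 0.0, -0.001, -1],
[0.0, -0.059, -0.023, 0.237, 0.0, -0.001, -1],
[0.0, -0.059, -0.023, 0.237, 0.0, -0.001, -1],
```

Run:
```python
from kin import *
s=env.state(); p=np.array(s['ee_pos']); R=Ro.from_euler('xyz',s['ee_rot'],degrees=True); b=(p,R)
S=[low(n,t,.6) for n,t in((67,-17),(69,-19.5),(71,-22),(72,-24))]; x=S[-1]
S+=[x,x,(x[0]-2,x[1]+4,-23),(x[0]-4,x[1]+8,-23),(x[0]-4,x[1]+8,-23),(x[0]-4,x[1]+8,-23)]
for x in S: print(np.round(x,1),np.round(both(*x),1))
b=rows(b,[pose(POT,90,*x) for x in S]); put(b)
```

```text
[  8.   20.7 -17. ] [ 0.6 16.2]
[ 10.9  20.9 -19.5] [ 0.7 13.8]
[ 13.9  21.1 -22. ] [ 0.6 11.6]
[ 15.8  20.6 -24. ] [0.6 8.7]
[ 15.8  20.6 -24. ] [0.6 8.7]
[ 15.8  20.6 -24. ] [0.6 8.7]
[ 13.8  24.6 -23. ] [ 3.6 10.5]
[ 11.8  28.6 -23. ] [ 7.4 10.2]
[ 11.8  28.6 -23. ] [ 7.4 10.2]
[ 11.8  28.6 -23. ] [ 7.4 10.2]
[0.0, -0.01, -0.009, 0.054, 0.0, -0.001, -1],
[0.0, -0.017, -0.013, 0.095, 0.0, -0.001, -1],
[0.0, -0.023, -0.017, 0.137, 0.0, -0.001, -1],
[0.0, -0.029, -0.022, 0.17, 0.0, -0.001, -1],
[0.0, -0.029, -0.022, 0.17, 0.0, -0.001, -1],
[0.0, -0.029, -0.022, 0.17, 0.0, -0.001, -1],
[0.0, -0.029, -0.012, 0.154, 0.0, -0.001, -1],
[0.0, -0.033, -0.004, 0.154, 0.0, -0.001, -1],
[0.0, -0.033, -0.004, 0.154, 0.0, -0.001, -1],
[0.0, -0.033, -0.004, 0.154, 0.0, -0.001, -1],
```

Emit:
send_rows(
  motion=[
    [0.0,-0.01,-0.009,0.054,0.0,-0.001,-1],
    [0.0,-0.017,-0.013,0.095,0.0,-0.001,-1],
    [0.0,-0.023,-0.017,0.137,0.0,-0.001,-1],
    [0.0,-0.029,-0.022,0.17,0.0,-0.001,-1],
    [0.0,-0.029,-0.022,0.17,0.0,-0.001,-1],
    [0.0,-0.029,-0.022,0.17,0.0,-0.001,-1],
    [0.0,-0.029,-0.012,0.154,0.0,-0.001,-1],
    [0.0,-0.033,-0.004,0.154,0.0,-0.001,-1],
    [0.0,-0.033,-0.004,0.154,0.0,-0.001,-1],
    [0.0,-0.033,-0.004,0.154,0.0,-0.001,-1],
  ],
)

```text
time_s: 16.35
ee_pos: [604.5, -176.2, 169.6]
ee_rot: [-180.0, -23.3, 89.9]
force: [0.5, -0.0, -3.8]
gripper_width: 13.8
gripper_force: 60.0
```

```bash
cat > balls.py <<'E'
from kin import *
s=env.state(); f=grab('wrist'); g,W=wcloud(f); R=Ro.from_euler('xyz',f['ee_rot'],degrees=True)
print(s['time_s'],s['ee_pos'].round(1),s['ee_rot'].round(1),s['force'].round(1))
Q=(W-f['ee_pos'])@R.as_matrix()-OFF; Q[...,2]*=-1
h=Q[...,2]; m=(abs(Q[...,1])<27)&(Q[...,0]>8)&(Q[...,0]<80)&(h>15)&(h<26)
n,l,st,c=cv2.connectedComponentsWithStats(m.astype(np.uint8))
for i in range(1,n):
    if st[i,4]>15: P=Q[l==i]; print(st[i,4],P.mean(0).round(1),np.ptp(P,0).round(0),c[i].round())
E
python3 balls.py
```

```text
Traceback (most recent call last):
  File "balls.py", line 2, in <module>
    s=env.state(); f=grab('wrist'); g,W=wcloud(f); R=Ro.from_euler('xyz',f['ee_rot'],degrees=True)
                                                                         ~^^^^^^^^^^
KeyError: 'ee_rot'
```

```bash
sed -i "s/g,W=wcloud(f);/f=dict(np.load('pics\/wrist.npz')); g,W=wcloud(f);/" balls.py; python3 balls.py
```

```text
16.4 [ 604.5 -176.3  169.5] [-180.   -23.3   89.9] [ 0.4 -0.  -3.4]
231 [35.1 -3.3 17.7] [16. 16.  6.] [252. 147.]
276 [31.9 18.3 19.3] [17. 16.  9.] [276. 151.]
223 [19.6  5.7 17.7] [16. 15.  6.] [262. 164.]
215 [ 19.6 -12.   17.9] [15. 15.  7.] [243. 164.]
120 [10.3 -0.1 20.8] [ 1. 54. 10.] [256. 175.]
```

All four balls are in the bowl, at x of 20–35 mm. Now I'll plan the lift out with the scoop tilted slightly back.

Run:
```python
from kin import *
s=env.state(); p=np.array(s['ee_pos']); R=Ro.from_euler('xyz',s['ee_rot'],degrees=True); b=(p,R)
for th in(-8,-10,-12):
  print(th,[(z,*np.round(max((min(both(u,z,th)),u) for u in np.arange(-45,15,1.)),1)) for z in range(30,180,10)])
```

```text
-8 [(30, np.float64(14.0), np.float64(-14.0)), (40, np.float64(18.3), np.float64(-11.0)), (50, np.float64(21.7), np.float64(-8.0)), (60, np.float64(24.5), np.float64(-7.0)), (70, np.float64(20.8), np.float64(-12.0)), (80, np.float64(15.4), np.float64(-18.0)), (90, np.float64(7.9), np.float64(-19.0)), (100, np.float64(3.2), np.float64(-24.0)), (110, np.float64(5.3), np.float64(-28.0)), (120, np.float64(7.1), np.float64(-22.0)), (130, np.float64(12.3), np.float64(-18.0)), (140, np.float64(21.3), np.float64(-13.0)), (150, np.float64(30.8), np.float64(-10.0)), (160, np.float64(40.4), np.float64(-8.0)), (170, np.float64(50.0), np.float64(-7.0))]
-10 [(30, np.float64(13.5), np.float64(-11.0)), (40, np.float64(17.9), np.float64(-8.0)), (50, np.float64(21.6), np.float64(-6.0)), (60, np.float64(23.5), np.float64(-6.0)), (70, np.float64(19.3), np.float64(-12.0)), (80, np.float64(14.3), np.float64(-18.0)), (90, np.float64(6.9), np.float64(-20.0)), (100, np.float64(2.9), np.float64(-23.0)), (110, np.float64(5.5), np.float64(-28.0)), (120, np.float64(7.7), np.float64(-21.0)), (130, np.float64(13.8), np.float64(-14.0)), (140, np.float64(22.6), np.float64(-9.0)), (150, np.float64(31.7), np.float64(-5.0)), (160, np.float64(41.1), np.float64(-3.0)), (170, np.float64(50.5), np.float64(0.0))]
-12 [(30, np.float64(13.1), np.float64(-7.0)), (40, np.float64(17.2), np.float64(-5.0)), (50, np.float64(20.9), np.float64(-3.0)), (60, np.float64(22.3), np.float64(-4.0)), (70, np.float64(17.7), np.float64(-11.0)), (80, np.float64(13.0), np.float64(-18.0)), (90, np.float64(6.1), np.float64(-21.0)), (100, np.float64(2.8), np.float64(-23.0)), (110, np.float64(5.9), np.float64(-27.0)), (120, np.float64(8.3), np.float64(-20.0)), (130, np.float64(15.1), np.float64(-11.0)), (140, np.float64(23.6), np.float64(-5.0)), (150, np.float64(32.4), np.float64(-1.0)), (160, np.float64(41.5), np.float64(3.0)), (170, np.float64(50.7), np.float64(5.0))]
```

Run:
```python
from kin import *
s=env.state(); p=np.array(s['ee_pos']); R=Ro.from_euler('xyz',s['ee_rot'],degrees=True); b=(p,R)
S=[(10,31,-22),(7,35,-20.5),(4,40,-19),(1,45,-17.5),(-2,50,-16),(-5,56,-14.5),(-8,62,-13),(-11,67,-12),(-13,71,-11),(-14,73,-11),(-14,73,-11),(-14,73,-11)]
for x in S: print(np.round(both(*x),1),end='')
rows(b,[pose(POT,90,*x) for x in S])
```

```text
[ 9.2 11.6][12.5 13. ][16.1 14.5][19.6 15.9][22.4 16.8][24.5 17.6][22.1 18.2][20.1 17.4][18.5 17.4][17.4 16.9][17.4 16.9][17.4 16.9][0.0, 0.0, 0.007, -0.021, -0.001, 0.001, -1],
[0.0, 0.002, 0.018, -0.046, -0.001, 0.001, -1],
[0.0, 0.003, 0.031, -0.071, -0.001, 0.001, -1],
[0.0, 0.005, 0.043, -0.096, -0.001, 0.001, -1],
[0.0, 0.006, 0.056, -0.121, -0.001, 0.001, -1],
[0.0, 0.008, 0.07, -0.146, 0.0, 0.001, -1],
[0.0, 0.01, 0.084, -0.171, 0.0, 0.001, -1],
[0.0, 0.009, 0.095, -0.188, 0.0, 0.001, -1],
[0.0, 0.01, 0.104, -0.204, 0.0, 0.001, -1],
[0.0, 0.008, 0.108, -0.204, 0.0, 0.001, -1],
[0.0, 0.008, 0.108, -0.204, 0.0, 0.001, -1],
[0.0, 0.008, 0.108, -0.204, 0.0, 0.001, -1],
```

Emit:
send_rows(
  motion=[
    [0.0,0.0,0.007,-0.021,-0.001,0.001,-1],
    [0.0,0.002,0.018,-0.046,-0.001,0.001,-1],
    [0.0,0.003,0.031,-0.071,-0.001,0.001,-1],
    [0.0,0.005,0.043,-0.096,-0.001,0.001,-1],
    [0.0,0.006,0.056,-0.121,-0.001,0.001,-1],
    [0.0,0.008,0.07,-0.146,0.0,0.001,-1],
    [0.0,0.01,0.084,-0.171,0.0,0.001,-1],
    [0.0,0.009,0.095,-0.188,0.0,0.001,-1],
    [0.0,0.01,0.104,-0.204,0.0,0.001,-1],
    [0.0,0.008,0.108,-0.204,0.0,0.001,-1],
    [0.0,0.008,0.108,-0.204,0.0,0.001,-1],
    [0.0,0.008,0.108,-0.204,0.0,0.001,-1],
  ],
)

```text
time_s: 17.95
ee_pos: [604.4, -172.8, 223.3]
ee_rot: [-180.0, -11.0, 90.0]
force: [0.2, -0.5, -3.4]
gripper_width: 13.7
gripper_force: 60.0
```

```bash
cat balls.py > rim.py
cat >> rim.py <<'E'
# rim centre in world from this image, excluding scoop/fingers; bright lip
X=W.reshape(-1,3); px=f['pixels'].reshape(-1,3).astype(int)
d=np.hypot(X[:,0]-POT[0],X[:,1]-POT[1]); sel=(d>47)&(d<59)&(X[:,2]>124)&(X[:,2]<131)&(px.min(1)>150)
P=X[sel]; r=least_squares(lambda k:np.hypot(*(P[:,:2]-k).T)-53.2,[605,-128.],loss='soft_l1'); print('rim',r.x.round(1),len(P),np.median(P[:,2]),P[:,:2].min(0),P[:,:2].max(0))
r=least_squares(lambda k:np.hypot(*(P[:,:2]-k[:2]).T)-k[2],[605,-128.,53],loss='soft_l1'); print('rim free r',r.x.round(1))
E=(abs(Q[...,1])>20)&(abs(Q[...,1])<36)&(Q[...,0]>12)&(Q[...,0]<50)&(h>8)&(h<32)
y=Q[E][:,1]; print('sides',np.percentile(y[y<0],[2,50]),np.percentile(y[y>0],[50,98]))
E
python3 rim.py
```

```text
17.95 [ 604.4 -172.8  223.3] [-180.  -11.   90.] [ 0.2 -0.5 -3.4]
18 [ 78.8 -24.3  24.9] [3. 6. 3.] [228.  98.]
16 [78.7 24.2 24.9] [2. 5. 2.] [284.  98.]
222 [35.3 -3.5 17.8] [16. 16.  6.] [252. 147.]
237 [35.2 14.2 18.2] [16. 16.  7.] [271. 147.]
224 [ 19.8 -12.5  17.8] [15. 16.  6.] [242. 164.]
223 [19.9  5.6 17.9] [15. 15.  6.] [262. 164.]
117 [10.4  0.1 21.1] [ 1. 53.  9.] [256. 175.]
rim [ 605.  -128.5] 1488 126.72109098028116 [ 549.13833849 -175.43885632] [660.8901078  -73.66901058]
rim free r [ 605.  -128.9   53.9]
sides [-30.03624165 -28.75277543] [27.69246187 29.43380575]
```

Run:
```python
import plan; from kin import *
s=env.state(); p=np.array(s['ee_pos']); R=Ro.from_euler('xyz',s['ee_rot'],degrees=True); b=(p,R)
C=np.array([605.,-128.5]); D=np.array([478.4,-316.2])
S=[(-17,79,-10),(-19,85,-10),(-21,92,-10),(-23,99,-10),(-25,105,-10),(-27,112,-10),(-24,119,-10),(-20,126,-10),(-17,133,-10),(-14,141,-10),(-13,150,-10),(-13,160,-10),(-13,170,-10),(-13,175,-10),(-13,175,-10)]
for x in S[:10]: print(np.round(both(*x),1),end='')
print(); b2=rows(b,[pose(C,90,*x) for x in S]); put(b2)
q0,_=ik(*pose(C,90,*S[-1]),s['qpos'])
for hd in (60,75,90,105,120,135):
    q=q0
    for x in [(-80,100,-10)]+[(*from_nose(-25,20,t),t) for t in (-10,0,15,30,45)]:
        q,e=ik(*pose(D,hd,*x),q); print(hd,np.round(x),q.round(),round(e,2)) if x[2] in(-10,45) else 0
```

```text
[14.6 16. ][10.7 15. ][ 5.3 14.4][ 2.9 13.5][ 3.7 12.6][ 4.4 14.4][ 5.5 21.7][ 8.9 29.7][14.5 37.1][21.8 45.5]
[-0.001, 0.0, 0.013, -0.017, 0.0, 0.001, -1],
[-0.001, -0.004, 0.025, -0.017, 0.0, 0.001, -1],
[-0.001, -0.008, 0.039, -0.017, 0.0, 0.001, -1],
[-0.001, -0.012, 0.053, -0.017, 0.0, 0.001, -1],
[-0.001, -0.016, 0.065, -0.017, 0.0, 0.001, -1],
[-0.001, -0.02, 0.079, -0.017, 0.0, 0.001, -1],
[-0.001, -0.014, 0.093, -0.017, 0.0, 0.001, -1],
[-0.001, -0.006, 0.107, -0.017, 0.0, 0.001, -1],
[-0.001, 0.0, 0.121, -0.017, 0.0, 0.001, -1],
[-0.001, 0.006, 0.137, -0.017, 0.0, 0.001, -1],
[-0.001, 0.008, 0.155, -0.017, 0.0, 0.001, -1],
[-0.001, 0.008, 0.175, -0.017, 0.0, 0.001, -1],
[-0.001, 0.008, 0.195, -0.017, 0.0, 0.001, -1],
[-0.001, 0.008, 0.205, -0.017, 0.0, 0.001, -1],
[-0.001, 0.008, 0.205, -0.017, 0.0, 0.001, -1],
60 [-80 100 -10] [-50.  20.  82.   9.  81. -22.] 0.0
60 [-86.   8. -10.] [-51.  24.  90.  10.  70. -25.] 0.0
60 [-70.  63.  45.] [ -8.  29.  94. -42.  80.  38.] 0.0
75 [-80 100 -10] [-49.  24.  77.   8.  85. -35.] 0.0
75 [-86.   8. -10.] [-49.  27.  84.   9.  74. -37.] 0.0
75 [-70.  63.  45.] [ -6.  24. 104. -48.  70.  33.] 0.0
90 [-80 100 -10] [-46.  27.  71.   7.  89. -47.] 0.0
90 [-86.   8. -10.] [-47.  30.  79.   7.  78. -48.] 0.0
90 [-70.  63.  45.] [ -6.  18. 113. -56.  58.  29.] 0.0
105 [-80 100 -10] [-43.  30.  67.   5.  92. -59.] 0.0
105 [-86.   8. -10.] [-44.  33.  74.   5.  81. -60.] 0.0
105 [-70.  63.  45.] [ -9.  13. 122. -65.  46.  24.] 0.0
120 [-80 100 -10] [-40.  32.  63.   3.  94. -70.] 0.0
120 [-86.   8. -10.] [-40.  35.  71.   3.  84. -71.] 0.0
120 [-70.  63.  45.] [-15.   8. 129. -75.  31.  18.] 0.0
135 [-80 100 -10] [-37.  33.  61.   1.  96. -82.] 0.0
135 [-86.   8. -10.] [-37.  36.  69.   1.  85. -82.] 0.0
135 [-70.  63.  45.] [-26.   3. 132. -77.  14.   1.] 5.17
```

Emit:
send_rows(
  motion=[
    [-0.001,0.0,0.013,-0.017,0.0,0.001,-1],
    [-0.001,-0.004,0.025,-0.017,0.0,0.001,-1],
    [-0.001,-0.008,0.039,-0.017,0.0,0.001,-1],
    [-0.001,-0.012,0.053,-0.017,0.0,0.001,-1],
    [-0.001,-0.016,0.065,-0.017,0.0,0.001,-1],
    [-0.001,-0.02,0.079,-0.017,0.0,0.001,-1],
    [-0.001,-0.014,0.093,-0.017,0.0,0.001,-1],
    [-0.001,-0.006,0.107,-0.017,0.0,0.001,-1],
    [-0.001,0.0,0.121,-0.017,0.0,0.001,-1],
    [-0.001,0.006,0.137,-0.017,0.0,0.001,-1],
    [-0.001,0.008,0.155,-0.017,0.0,0.001,-1],
    [-0.001,0.008,0.175,-0.017,0.0,0.001,-1],
    [-0.001,0.008,0.195,-0.017,0.0,0.001,-1],
    [-0.001,0.008,0.205,-0.017,0.0,0.001,-1],
    [-0.001,0.008,0.205,-0.017,0.0,0.001,-1],
  ],
)

```text
time_s: 19.88
ee_pos: [604.3, -168.8, 326.7]
ee_rot: [179.9, -10.0, 90.0]
force: [0.5, 0.2, -4.3]
gripper_width: 13.9
gripper_force: 60.0
```

```bash
python3 balls.py
python3 - <<'E'
from kin import *
s=env.state(); p=np.array(s['ee_pos']); R=Ro.from_euler('xyz',s['ee_rot'],degrees=True); b=(p,R)
C=np.array([605.,-128.5]); D=np.array([478.4,-316.2])
a=np.array([C[0],C[1]-13,175]); e=np.array([D[0],D[1]-85,150])
t=np.array([.02,.07,.15,.25,.36,.47,.58,.69,.79,.87,.94,.98,1,1])
W=[a+(e-a)*k for k in t]+[np.array([e[0],e[1],z]) for z in (135,115,95,80,75,75)]
b=rows(b,[pose(w[:2],90,0,w[2],-10) for w in W]); put(b)
E
```

```text
19.875 [ 604.3 -168.8  326.7] [179.9 -10.   90. ] [ 0.5  0.2 -4.3]
222 [35.5 -4.  17.8] [16. 16.  6.] [252. 147.]
238 [35.6 13.7 18. ] [15. 16.  6.] [271. 147.]
226 [ 19.8 -12.5  17.8] [15. 16.  7.] [242. 164.]
220 [19.7  5.5 17.9] [15. 16.  6.] [262. 164.]
121 [10.4 -0.3 21.3] [ 1. 53.  9.] [256. 175.]
[-0.005, -0.01, -0.001, 0.001, 0.0, -0.001, -1],
[-0.018, -0.036, -0.004, 0.001, 0.0, -0.001, -1],
[-0.038, -0.078, -0.008, 0.001, 0.0, -0.001, -1],
[-0.063, -0.13, -0.013, 0.001, 0.0, -0.001, -1],
[-0.091, -0.187, -0.018, 0.001, 0.0, -0.001, -1],
[-0.119, -0.244, -0.024, 0.001, 0.0, -0.001, -1],
[-0.147, -0.301, -0.029, 0.001, 0.0, -0.001, -1],
[-0.175, -0.358, -0.035, 0.001, 0.0, -0.001, -1],
[-0.2, -0.41, -0.04, 0.001, 0.0, -0.001, -1],
[-0.22, -0.452, -0.044, 0.001, 0.0, -0.001, -1],
[-0.238, -0.488, -0.047, 0.001, 0.0, -0.001, -1],
[-0.248, -0.509, -0.049, 0.001, 0.0, -0.001, -1],
[-0.253, -0.519, -0.05, 0.001, 0.0, -0.001, -1],
[-0.253, -0.519, -0.05, 0.001, 0.0, -0.001, -1],
[-0.253, -0.519, -0.08, 0.001, 0.0, -0.001, -1],
[-0.253, -0.519, -0.12, 0.001, 0.0, -0.001, -1],
[-0.253, -0.519, -0.16, 0.001, 0.0, -0.001, -1],
[-0.253, -0.519, -0.19, 0.001, 0.0, -0.001, -1],
[-0.253, -0.519, -0.2, 0.001, 0.0, -0.001, -1],
[-0.253, -0.519, -0.2, 0.001, 0.0, -0.001, -1],
```

Emit:
send_rows(
  motion=[
    [-0.005,-0.01,-0.001,0.001,0.0,-0.001,-1],
    [-0.018,-0.036,-0.004,0.001,0.0,-0.001,-1],
    [-0.038,-0.078,-0.008,0.001,0.0,-0.001,-1],
    [-0.063,-0.13,-0.013,0.001,0.0,-0.001,-1],
    [-0.091,-0.187,-0.018,0.001,0.0,-0.001,-1],
    [-0.119,-0.244,-0.024,0.001,0.0,-0.001,-1],
    [-0.147,-0.301,-0.029,0.001,0.0,-0.001,-1],
    [-0.175,-0.358,-0.035,0.001,0.0,-0.001,-1],
    [-0.2,-0.41,-0.04,0.001,0.0,-0.001,-1],
    [-0.22,-0.452,-0.044,0.001,0.0,-0.001,-1],
    [-0.238,-0.488,-0.047,0.001,0.0,-0.001,-1],
    [-0.248,-0.509,-0.049,0.001,0.0,-0.001,-1],
    [-0.253,-0.519,-0.05,0.001,0.0,-0.001,-1],
    [-0.253,-0.519,-0.05,0.001,0.0,-0.001,-1],
    [-0.253,-0.519,-0.08,0.001,0.0,-0.001,-1],
    [-0.253,-0.519,-0.12,0.001,0.0,-0.001,-1],
    [-0.253,-0.519,-0.16,0.001,0.0,-0.001,-1],
    [-0.253,-0.519,-0.19,0.001,0.0,-0.001,-1],
    [-0.253,-0.519,-0.2,0.001,0.0,-0.001,-1],
    [-0.253,-0.519,-0.2,0.001,0.0,-0.001,-1],
  ],
)

```text
time_s: 22.42
ee_pos: [477.8, -428.0, 226.2]
ee_rot: [180.0, -10.0, 90.0]
force: [0.3, 0.3, -3.9]
gripper_width: 13.5
gripper_force: 60.0
```

```bash
python3 balls.py
python3 - <<'E'
from kin import *
f=dict(np.load('pics/wrist.npz')); g,W=wcloud(f); P=W.reshape(-1,3)
d=np.hypot(P[:,0]-478.4,P[:,1]+316.2); S=P[(d>62)&(d<86)&(P[:,2]>34)&(P[:,2]<43)]
r=least_squares(lambda k:np.hypot(*(S[:,:2]-k[:2]).T)-k[2],[478,-316,75],loss='soft_l1'); print('dish rim',r.x.round(1),len(S),np.percentile(S[:,2],[50,99]),S[:,:2].min(0).round(),S[:,:2].max(0).round())
S=P[(d<40)&(P[:,2]<30)]; print('floor',np.median(S[:,2]),len(S))
E
```

```text
22.425 [ 477.8 -428.   226.2] [180. -10.  90.] [ 0.3  0.3 -3.9]
227 [36.  -5.  17.8] [16. 16.  6.] [250. 146.]
227 [36.1 12.8 17.8] [16. 16.  6.] [270. 146.]
223 [ 19.9 -12.2  17.9] [16. 16.  6.] [243. 164.]
223 [19.9  5.6 17.9] [15. 16.  7.] [262. 164.]
119 [10.4  0.  21.1] [ 1. 54.  9.] [256. 175.]
dish rim [ 478.4 -317.    73.8] 1845 [36.98276622 39.42003252] [ 402. -383.] [ 555. -240.]
floor 10.945672449226581 2517
```

Run:
```python
from kin import *
s=env.state(); p=np.array(s['ee_pos']); R=Ro.from_euler('xyz',s['ee_rot'],degrees=True); b=(p,R)
D=np.array([478.4,-317.])
N=[(-16,66,-7),(-10,52,-2),(-8,44,3),(-8,37,7),(-8,31,11),(-8,28,13.5),(-8,26,15.5),(-8,24,17.5),(-8,22,19.5),(-8,21,22),(-8,21,25),(-8,21,28),(-8,21,31),(-8,21,34),(-8,21,38),(-8,21,42),(-8,21,42),(-8,21,42)]
q=s['qpos']
X=[(*from_nose(n,z,t),t) for n,z,t in N]
for x in X: 
    q,e=ik(*pose(D,90,*x),q)
print(q.round(),e)
b=rows(b,[pose(D,90,*x) for x in X]); put(b)
```

```text
[ -7.  17. 112. -51.  58.  24.] 2.4980018054066017e-13
[-0.001, 0.029, -0.034, -0.05, 0.001, 0.0, -1],
[-0.001, 0.067, -0.049, -0.133, 0.001, 0.0, -1],
[-0.001, 0.098, -0.055, -0.217, 0.001, 0.0, -1],
[-0.001, 0.12, -0.062, -0.283, 0.001, 0.0, -1],
[-0.001, 0.142, -0.068, -0.35, 0.001, 0.0, -1],
[-0.001, 0.156, -0.072, -0.392, 0.001, 0.0, -1],
[-0.001, 0.167, -0.074, -0.425, 0.001, 0.0, -1],
[-0.001, 0.179, -0.077, -0.458, 0.001, 0.0, -1],
[-0.001, 0.19, -0.08, -0.492, 0.001, 0.0, -1],
[-0.001, 0.205, -0.082, -0.533, 0.001, 0.0, -1],
[-0.001, 0.222, -0.082, -0.583, 0.001, 0.0, -1],
[-0.001, 0.239, -0.084, -0.633, 0.001, 0.0, -1],
[-0.001, 0.256, -0.086, -0.683, 0.001, 0.0, -1],
[-0.001, 0.273, -0.089, -0.733, 0.001, 0.0, -1],
[-0.001, 0.296, -0.094, -0.8, 0.001, 0.0, -1],
[-0.001, 0.318, -0.101, -0.867, 0.001, 0.0, -1],
[-0.001, 0.318, -0.101, -0.867, 0.001, 0.0, -1],
[-0.001, 0.318, -0.101, -0.867, 0.001, 0.0, -1],
```

Emit:
send_rows(
  motion=[
    [-0.001,0.029,-0.034,-0.05,0.001,0.0,-1],
    [-0.001,0.067,-0.049,-0.133,0.001,0.0,-1],
    [-0.001,0.098,-0.055,-0.217,0.001,0.0,-1],
    [-0.001,0.12,-0.062,-0.283,0.001,0.0,-1],
    [-0.001,0.142,-0.068,-0.35,0.001,0.0,-1],
    [-0.001,0.156,-0.072,-0.392,0.001,0.0,-1],
    [-0.001,0.167,-0.074,-0.425,0.001,0.0,-1],
    [-0.001,0.179,-0.077,-0.458,0.001,0.0,-1],
    [-0.001,0.19,-0.08,-0.492,0.001,0.0,-1],
    [-0.001,0.205,-0.082,-0.533,0.001,0.0,-1],
    [-0.001,0.222,-0.082,-0.583,0.001,0.0,-1],
    [-0.001,0.239,-0.084,-0.633,0.001,0.0,-1],
    [-0.001,0.256,-0.086,-0.683,0.001,0.0,-1],
    [-0.001,0.273,-0.089,-0.733,0.001,0.0,-1],
    [-0.001,0.296,-0.094,-0.8,0.001,0.0,-1],
    [-0.001,0.318,-0.101,-0.867,0.001,0.0,-1],
    [-0.001,0.318,-0.101,-0.867,0.001,0.0,-1],
    [-0.001,0.318,-0.101,-0.867,0.001,0.0,-1],
  ],
)

```text
time_s: 24.72
ee_pos: [477.8, -269.4, 176.7]
ee_rot: [179.9, 41.9, 89.9]
force: [-0.8, -0.1, -2.6]
gripper_width: 13.8
gripper_force: 60.0
```

```bash
python3 balls.py
python3 - <<'E'
from kin import *
f=dict(np.load('pics/wrist.npz')); t=grab('top')
a=f['pixels'][:230,60:460]
b=cv2.resize(t['pixels'][165:235,340:410],(345,345),interpolation=cv2.INTER_CUBIC)
save('pour',np.hstack([a,b[:230]]) if 0 else np.hstack([np.vstack([a,np.zeros((115,400,3),np.uint8)]),b]))
E
```

```text
24.725 [ 477.8 -269.4  176.7] [179.9  41.9  89.9] [-0.8 -0.1 -2.6]
135 [ 75.9 -21.5  20.3] [ 9. 12.  9.] [232. 102.]
185 [75.9 -5.3 19.9] [10. 17.  9.] [250. 102.]
139 [10.9  0.1 20.8] [ 1. 54. 11.] [256. 174.]
```

View pics/pour.png

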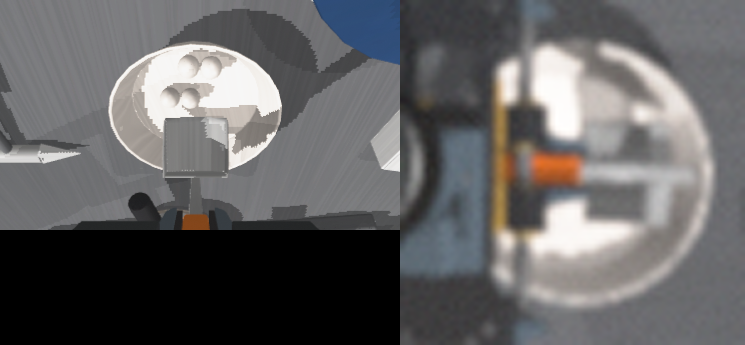

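All four balls are in the dish, at (187,67), (211,67), (169,98) and (191,98), and the scoop is empty. I'll lift it away and head back to the mat.

Run:
```python
from kin import *
s=env.state(); p=np.array(s['ee_pos']); R=Ro.from_euler('xyz',s['ee_rot'],degrees=True); b=(p,R); q=s['qpos']
D=np.array([478.4,-317.])
X=[(-58,72,42),(-62,90,42),(-62,112,38),(-62,135,32),(-62,158,26),(-62,180,20),(-62,200,13),(-62,215,6),(-62,222,0),(-62,222,0)]
P1=[pose(D,90,*x) for x in X]; a=np.array([478.4,-379]); m=np.array([550.,10]); e=np.array([507.3,343.5])
t=[.04,.12,.23,.34,.45,.56,.67,.78,.89,1]
P2=[pose(a+(m-a)*k,90+45*k,0,222,0) for k in t]
t=[.11,.24,.37,.5,.63,.76,.88,.96,1,1,1]
P3=[pose(m+(e-m)*k,135+46*k,0,222,0) for k in t]
for P in (P1,P2,P3):
    for x in P: q2,er=ik(*x,q); dq=abs(q2-q).max(); q=q2
    print(q.round(),round(er,2)); b=rows(b,P)
put(b)
```

```text
[-40.  19.  66.  -0.  95. -40.] 0.0
[0.0, -0.006, 0.019, -0.001, 0.002, 0.002, -1],
[0.0, -0.014, 0.055, -0.001, 0.002, 0.002, -1],
[0.0, -0.03, 0.113, 0.066, 0.002, 0.002, -1],
[0.0, -0.057, 0.177, 0.166, 0.001, 0.002, -1],
[0.0, -0.085, 0.239, 0.266, 0.001, 0.002, -1],
[0.0, -0.114, 0.295, 0.366, 0.001, 0.002, -1],
[0.0, -0.15, 0.346, 0.483, 0.001, 0.002, -1],
[0.0, -0.187, 0.382, 0.599, 0.001, 0.002, -1],
[0.0, -0.219, 0.397, 0.699, 0.001, 0.002, -1],
[0.0, -0.219, 0.397, 0.699, 0.001, 0.002, -1],
[ -0.  13.  75.   0.  93. -45.] 0.0
[0.006, 0.031, 0.0, 0.0, 0.0, 0.03, -1],
[0.017, 0.093, 0.0, 0.0, 0.0, 0.09, -1],
[0.033, 0.178, 0.0, 0.0, 0.0, 0.173, -1],
[0.049, 0.264, 0.0, 0.0, 0.0, 0.255, -1],
[0.065, 0.349, 0.0, 0.0, 0.0, 0.338, -1],
[0.081, 0.435, 0.0, 0.0, 0.0, 0.42, -1],
[0.097, 0.52, 0.0, 0.0, 0.0, 0.503, -1],
[0.112, 0.606, 0.0, 0.0, 0.0, 0.585, -1],
[0.128, 0.691, 0.0, 0.0, 0.0, 0.668, -1],
[0.144, 0.777, 0.0, 0.0, 0.0, 0.75, -1],
[ 33.  19.  66.   0.  95. -58.] 0.0
[-0.009, 0.073, 0.0, 0.0, 0.0, 0.085, -1],
[-0.02, 0.16, 0.0, 0.0, 0.0, 0.184, -1],
[-0.031, 0.246, 0.0, 0.0, 0.0, 0.284, -1],
[-0.042, 0.333, 0.0, 0.0, 0.0, 0.384, -1],
[-0.052, 0.42, 0.0, 0.0, 0.0, 0.483, -1],
[-0.063, 0.506, 0.0, 0.0, 0.0, 0.583, -1],
[-0.073, 0.587, 0.0, 0.0, 0.0, 0.675, -1],
[-0.08, 0.64, 0.0, 0.0, 0.0, 0.736, -1],
[-0.083, 0.667, 0.0, 0.0, 0.0, 0.767, -1],
[-0.083, 0.667, 0.0, 0.0, 0.0, 0.767, -1],
[-0.083, 0.667, 0.0, 0.0, 0.0, 0.767, -1],
```

Emit:
send_rows(
  motion=[
    [0.0,-0.006,0.019,-0.001,0.002,0.002,-1],
    [0.0,-0.014,0.055,-0.001,0.002,0.002,-1],
    [0.0,-0.03,0.113,0.066,0.002,0.002,-1],
    [0.0,-0.057,0.177,0.166,0.001,0.002,-1],
    [0.0,-0.085,0.239,0.266,0.001,0.002,-1],
    [0.0,-0.114,0.295,0.366,0.001,0.002,-1],
    [0.0,-0.15,0.346,0.483,0.001,0.002,-1],
    [0.0,-0.187,0.382,0.599,0.001,0.002,-1],
    [0.0,-0.219,0.397,0.699,0.001,0.002,-1],
    [0.0,-0.219,0.397,0.699,0.001,0.002,-1],
  ],
)

```text
time_s: 26.08
ee_pos: [476.0, -382.3, 374.6]
ee_rot: [-179.9, 0.2, 89.9]
force: [-0.3, -0.3, -3.1]
gripper_width: 14.1
gripper_force: 60.0
```

Emit:
send_rows(
  motion=[
    [0.006,0.031,0.0,0.0,0.0,0.03,-1],
    [0.017,0.093,0.0,0.0,0.0,0.09,-1],
    [0.033,0.178,0.0,0.0,0.0,0.173,-1],
    [0.049,0.264,0.0,0.0,0.0,0.255,-1],
    [0.065,0.349,0.0,0.0,0.0,0.338,-1],
    [0.081,0.435,0.0,0.0,0.0,0.42,-1],
    [0.097,0.52,0.0,0.0,0.0,0.503,-1],
    [0.112,0.606,0.0,0.0,0.0,0.585,-1],
    [0.128,0.691,0.0,0.0,0.0,0.668,-1],
    [0.144,0.777,0.0,0.0,0.0,0.75,-1],
  ],
)

```text
time_s: 27.32
ee_pos: [547.4, 13.4, 374.8]
ee_rot: [-180.0, 0.1, 135.5]
force: [-0.4, -0.0, -2.8]
gripper_width: 13.7
gripper_force: 60.0
```

Emit:
send_rows(
  motion=[
    [-0.009,0.073,0.0,0.0,0.0,0.085,-1],
    [-0.02,0.16,0.0,0.0,0.0,0.184,-1],
    [-0.031,0.246,0.0,0.0,0.0,0.284,-1],
    [-0.042,0.333,0.0,0.0,0.0,0.384,-1],
    [-0.052,0.42,0.0,0.0,0.0,0.483,-1],
    [-0.063,0.506,0.0,0.0,0.0,0.583,-1],
    [-0.073,0.587,0.0,0.0,0.0,0.675,-1],
    [-0.08,0.64,0.0,0.0,0.0,0.736,-1],
    [-0.083,0.667,0.0,0.0,0.0,0.767,-1],
    [-0.083,0.667,0.0,0.0,0.0,0.767,-1],
    [-0.083,0.667,0.0,0.0,0.0,0.767,-1],
  ],
)

```text
time_s: 28.7
ee_pos: [507.3, 342.5, 374.6]
ee_rot: [-179.9, 0.1, -178.9]
force: [0.5, 0.7, -1.9]
gripper_width: 13.6
gripper_force: 60.0
```

Run:
```python
from kin import *
s=env.state(); p=np.array(s['ee_pos']); R=Ro.from_euler('xyz',s['ee_rot'],degrees=True); print(s['time_s'],p,s['ee_rot'])
f=grab('wrist'); g,W=wcloud(f); Q=((W-s['ee_pos'])@R.as_matrix())
m=(abs(Q[...,1])<13)&(Q[...,0]>15)&(Q[...,0]<60)&(Q[...,2]>142)&(Q[...,2]<160); B=Q[m]; A=np.c_[B[:,:2],np.ones(len(B))]; print('floor in tool',len(B),np.linalg.lstsq(A,B[:,2],rcond=None)[0])
h=cv2.cvtColor(f['pixels'],cv2.COLOR_RGB2HSV); M=W[(h[...,0]>45)&(h[...,0]<75)&(h[...,1]>150)&(abs(W[...,2])<12)]; print('mat',cv2.minAreaRect(M[:,:2].astype(np.float32)),M[:,2].mean())
b=(p,R); e=np.array([507.3,343.5])
rows(b,[pose(e,181,0,z,0) for z in (205,175,135,95,60,35,20,12,8,6,5,4,4)])
```

```text
28.7 [507.32798708 342.54496075 374.58826366] [-1.79909499e+02  7.21844605e-02 -1.78885746e+02]
floor in tool 1265 [ 8.64426906e-03 -2.98522092e-03  1.51063620e+02]
mat ((475.21490478515625, 343.60369873046875), (128.6721649169922, 128.15150451660156), 7.256426811218262) 3.902355188308179
[0.001, 0.0, -0.032, 0.001, 0.001, -0.002, -1],
[0.001, 0.0, -0.092, 0.001, 0.001, -0.002, -1],
[0.001, 0.0, -0.172, 0.001, 0.001, -0.002, -1],
[0.001, 0.0, -0.252, 0.001, 0.001, -0.002, -1],
[0.001, 0.0, -0.322, 0.001, 0.001, -0.002, -1],
[0.001, 0.0, -0.372, 0.001, 0.001, -0.002, -1],
[0.001, 0.0, -0.402, 0.001, 0.001, -0.002, -1],
[0.001, 0.0, -0.418, 0.001, 0.001, -0.002, -1],
[0.001, 0.0, -0.426, 0.001, 0.001, -0.002, -1],
[0.001, 0.0, -0.43, 0.001, 0.001, -0.002, -1],
[0.001, 0.0, -0.432, 0.001, 0.001, -0.002, -1],
[0.001, 0.0, -0.434, 0.001, 0.001, -0.002, -1],
[0.001, 0.0, -0.434, 0.001, 0.001, -0.002, -1],
```

Emit:
send_rows(
  motion=[
    [0.001,0.0,-0.032,0.001,0.001,-0.002,-1],
    [0.001,0.0,-0.092,0.001,0.001,-0.002,-1],
    [0.001,0.0,-0.172,0.001,0.001,-0.002,-1],
    [0.001,0.0,-0.252,0.001,0.001,-0.002,-1],
    [0.001,0.0,-0.322,0.001,0.001,-0.002,-1],
    [0.001,0.0,-0.372,0.001,0.001,-0.002,-1],
    [0.001,0.0,-0.402,0.001,0.001,-0.002,-1],
    [0.001,0.0,-0.418,0.001,0.001,-0.002,-1],
    [0.001,0.0,-0.426,0.001,0.001,-0.002,-1],
    [0.001,0.0,-0.43,0.001,0.001,-0.002,-1],
    [0.001,0.0,-0.432,0.001,0.001,-0.002,-1],
    [0.001,0.0,-0.434,0.001,0.001,-0.002,-1],
    [0.001,0.0,-0.434,0.001,0.001,-0.002,-1],
    [0.001,0.0,-0.434,0.001,0.001,-0.002,-1],
  ],
)

```text
time_s: 30.5
ee_pos: [508.2, 343.4, 157.4]
ee_rot: [180.0, 0.0, -179.0]
force: [0.2, 0.3, -2.7]
gripper_width: 13.8
gripper_force: 60.0
```

Emit:
send_rows(
  motion=[
    [0,0,-0.001,0,0,0,-1],
    [0,0,-0.002,0,0,0,-1],
    [0,0,-0.002,0,0,0,-1],
  ],
)

```text
time_s: 30.88
ee_pos: [508.4, 343.5, 157.2]
ee_rot: [180.0, 0.0, -179.0]
force: [0.0, -1.1, 5.6]
gripper_width: 13.5
gripper_force: 60.0
```

Contact with the mat now shows as a force of about 8 N. I'll release gently and withdraw upward.

Emit:
send_rows(
  motion=[
    [0,0,0,0,0,0,-0.68],
    [0,0,0,0,0,0,-0.6],
    [0,0,0,0,0,0,-0.4],
    [0,0,0,0,0,0,-0.1],
    [0,0,0,0,0,0,0.3],
    [0,0,0,0,0,0,0.3],
    [0,0,0,0,0,0,0.3],
    [0,0,0,0,0,0,0.3],
  ],
)

```text
time_s: 31.88
ee_pos: [508.2, 343.4, 156.2]
ee_rot: [180.0, -0.0, -179.0]
force: [0.3, 0.1, -0.1]
gripper_width: 59.2
gripper_force: 0.0
```

Emit:
send_rows(
  motion=[
    [0,0,0.02,0,0,0,0.3],
    [0,0,0.06,0,0,0,0.3],
    [0,0,0.12,0,0,0,0.3],
    [0,0,0.2,0,0,0,0.3],
    [0,0,0.3,0,0,0,0.3],
    [0,0,0.34,0,0,0,0.3],
    [0,0,0.34,0,0,0,0.3],
    [0,0,0.34,0,0,0,0.3],
  ],
)

```text
time_s: 32.88
ee_pos: [507.7, 343.1, 325.1]
ee_rot: [-179.9, -0.1, -179.0]
force: [0.4, -0.3, -0.7]
gripper_width: 58.9
gripper_force: 0.0
```

Run:
```python
from h import *
f=grab('wrist'); g=grab('scene'); t=grab('top')
a=cv2.resize(g['pixels'],(440,330)); b=cv2.resize(f['pixels'],(360,270)); d=cv2.resize(t['pixels'][165:235,270:410],(440,220),interpolation=cv2.INTER_CUBIC)
o=np.zeros((550,800,3),np.uint8); o[:330,:440]=a; o[:270,440:]=b; o[330:,:440]=d; save('end',o)
print(env.state()['time_s'],env.state()['gripper_width'])
```

```text
33.025 59.60344192535
```

View pics/end.png

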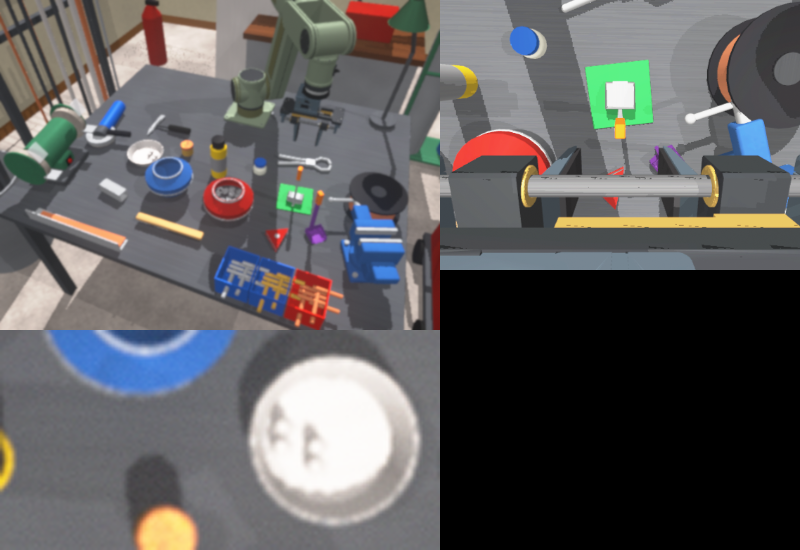

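The scoop stands on the mat at (620,95) in the wrist view. The balls are in the dish at about (285,430) and (315,445), and everything else is undisturbed.

```bash
python3 -c "
from workcell import env
print(env.job_done())"
```

```text
the job is handed in; nothing more can be done
None
```

All four balls were scooped from the blue pot and tipped into the dish, the scoop stands upright on its green mat, and the job was handed in at about 33 s of the 72 s limit (no verdict returned).

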